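# Stand the long tubes in the soaking pots

### The job

Take the two long tubes out of the sloping rack and stand them in the two steel pots, one in each, cap up. They are glass and the floors inside the pots sit at different heights, so lower each gently until it rests on the floor before letting go; do not let it fall or press its sprung pot down. Leave the two short vials in the rack and the squat jar between the pots where they are.

Things in the scene. Friction and masses are not known exactly. Their poses are not given: they have to be found in the camera images.
- tube_a_mid (a point): Long capped tube, amber glass, black cap: 190 mm long, body 28 mm across, flat foot; the top 40 mm is the cap, 31 mm across; about 110 g, the foot heaviest (varies). Lies in one of the rack's four slots (varies), leaning 0.62 rad from vertical, cap end up and towards the robot, the upper 100 mm clear beyond the slope. Point: its centre, half-way along; z towards the cap. May go to either pot.
- tube_b_mid (a point): Long capped tube, amber glass, black cap: 190 mm long, body 28 mm across, flat foot; the top 40 mm is the cap, 31 mm across; about 110 g, the foot heaviest (varies). Lies in one of the rack's four slots (varies), leaning 0.62 rad from vertical, cap end up and towards the robot, the upper 100 mm clear beyond the slope. Point: its centre, half-way along; z towards the cap. May go to either pot.
- vial_c_mid (a point): Short capped vial of the same make, 125 mm long, 28 mm across, cap 31 mm across and 30 mm tall, in another slot of the rack; it stays there. The point is its centre; z towards the cap.
- vial_d_mid (a point): Short capped vial of the same make, 125 mm long, 28 mm across, cap 31 mm across and 30 mm tall, in another slot of the rack; it stays there. The point is its centre; z towards the cap.
- pot1: Open steel pot, 145 mm tall, 70 mm across, 62 mm inside, standing in a fixed holder (92 mm square, 30 mm tall) on a soft spring: sinks from about 7 N push, 0.7 N per mm more. Inside, a flat floor plate whose top is 14 to 64 mm above the pot's underside: differs per pot, not reported, does not shift. Small handle at +x. Origin: centre of the underside, 20 mm above the bench; z up.
- pot2: Open steel pot, 145 mm tall, 70 mm across, 62 mm inside, standing in a fixed holder (92 mm square, 30 mm tall) on a soft spring: sinks from about 7 N push, 0.7 N per mm more. Inside, a flat floor plate whose top is 14 to 64 mm above the pot's underside: differs per pot, not reported, does not shift. Small handle at +x. Origin: centre of the underside, 20 mm above the bench; z up.
- rack: Fixed white sloping rack, base 150 x 300 mm, top edge 105 mm up on the robot's side. Four slots 70 mm apart, at y = -105, -35, 35, 105 mm; in each a tube lies on the slope between low ribs, its foot on a ledge (foot centre 35 mm towards +x, 40 mm up). Nothing holds the tubes: they lift out along their length. Origin: centre of the underside.
- reagent_mid (a point): Squat amber reagent jar with a black lid, 48 mm across and 75 mm tall, standing loose on the bench between the pots; to be left alone. The point is its centre.
Things that resemble listed ones, but are neither listed nor needed, are in the scene too. What is shaped like the part that bears tube_a_mid but green or purple is not meant.

How it is judged (in metres and radians):
At the end, for the whole second after the job is handed in: One long tube stands in each pot, foot down and cap up: its centre within 30 mm of the pot's axis and less than 168 mm above the pot's underside, leaning less than 0.5 rad, at rest; the short vials (within 25 mm) and the squat jar (within 30 mm) are where they were (((horizontal distance between tube_a_mid and pot1 below 0.03 m and z of tube_a_mid in the frame of pot1 below 0.168 m and horizontal distance between tube_b_mid and pot2 below 0.03 m and z of tube_b_mid in the frame of pot2 below 0.168 m) or (horizontal distance between tube_a_mid and pot2 below 0.03 m and z of tube_a_mid in the frame of pot2 below 0.168 m and horizontal distance between tube_b_mid and pot1 below 0.03 m and z of tube_b_mid in the frame of pot1 below 0.168 m)) and angle between each of tube_a_mid, tube_b_mid's own z axis and vertical below 0.5 rad and linear speed of each of tube_a, tube_b below 0.03 m/s and distance of each of vial_c_mid, vial_d_mid from where it was at the start of the episode below 0.025 m and distance of reagent_mid from where it was at the start of the episode below 0.03 m); the robot touches nothing.
It fails at once if a long tube falls free (faster than 0.5 m/s, a drop of about 13 mm) ((linear speed of tube_a above 0.5 m/s and contact force between tube_a and the fingers below 0.05 N) or (linear speed of tube_b above 0.5 m/s and contact force between tube_b and the fingers below 0.05 N)).
It fails at once if a pot is pushed down (or otherwise moved) more than 8 mm (distance of any of pot1, pot2 from where it was at the start of the episode above 0.008 m).
It fails at once if a short vial is moved more than 25 mm, or the squat jar more than 30 mm (distance of any of vial_c_mid, vial_d_mid from where it was at the start of the episode above 0.025 m or distance of reagent_mid from where it was at the start of the episode above 0.03 m).
It also fails if it takes over 70 s, if anything falls off the work surface, if the arm or the gripper's body presses on something with over 40 N, if the wrist force passes 120 N, or if a joint passes its speed limit or range.

### The arm

A 6-joint arm with a two-finger parallel gripper is mounted at the origin on the work surface. World frame = base frame: x ahead of the robot, y to its left, z up, the work surface at z = 0. Lengths are in mm, angles in rad, forces in N, time in s.
With the tool pointing down it reaches from about 250 to 775 mm from the base axis. Payload 8.9 kg.
Tool frame: the origin (TCP) lies at the very end of the fingers, on their centre line; the grasp point (between the pads) lies 19 mm behind it; x points along the fingers, y is the direction in which the jaws open and shut, and the axes are right-handed (so a half turn about x gives the same grasp; the last joint's range is limited). The gripper opens to 85 mm and grips with 20 to 120 N. Pads are 22 mm wide; open, the fingers measure 114 mm over their backs; the gripper's body (76 mm by 85 mm) begins 54 mm behind the grasp point. The pads swing forward as they close: fully open they stand 13 mm farther back than shut.
Start: joints at [1.044, 0.291, -0.153, 1.127, 0, 1.431], TCP at [198.524, 486.016, 231.305] pointing down, gripper open.
Joint ranges: [-2.52, 2.52], [-0.91, 1.74], [-1.3, 1.37], [-1.96, 2.02], [-1.52, 1.47], [-3.14, 3.14]. Speed limits (rad/s): [2.22, 2.22, 2.79, 3.14, 3.14, 3.14].

### API

Orientations are given as a unit quaternion [w, x, y, z].
In Python, from plant import bot gives the robot as it stands. The module is installed in compiled form; this text tells all that it offers.
- The arm moves only by the tool step_arm, never from a script. Its argument "deltas" is a list of rows, each an object of numbers: "grip": the opening, from 0 (shut) to 1 (fully open); "dx", "dy", "dz": the shift along the tool's x, y, z in cm; "turn": the turn about the tool's x in degrees. In form: [{"grip": .., "dx": .., "dy": .., "dz": .., "turn": ..}, ...]. A call has 1 to 20 rows; each row shifts and turns the commanded pose from where the row before left it, along the tool's axes as they then stand; what a row does not reach is not made up. A row lasts 1/8 s, in which the tool goes at most 62.5 mm and 10.7 degrees, less where a joint would pass 70% of its speed; a pose out of reach is approached as far as the arm can. A call with a gripper value outside its range is refused whole. The fingers move at their own pace and stop on an object; "squeeze" is the grip in N (left out, the last holds). Time passes only in rows, so rows that do not move let the fingers close. It gives the time, the measured TCP pose, the force and the opening at its end, in the units of the state.
- bot.sense(): the state, without advancing time (a new reading comes with each control period).
- bot.snapshot(name): name is "scene" or "top"; returns the picture (420x560x3 uint8, red, green, blue); there is no depth.
- bot.camera_info(name): a dict with "fx", "fy", "cx", "cy" (pixels), "R" (3x3) and "t" (3): a world point X has camera coordinates R X + t. Camera axes: x right, y down, z forward; pixel columns grow to the right and rows downward; lengths in mm; the calibration is good to about 2 mm. A picture is of the moment at which its call begins. camera_info takes no time and is no camera call.
- bot.finish_job(): hands the job in, once; it reports no verdict.
The state is a dict: "t": time; "joint_pos": joint angles; "qvel": joint speeds; "effort": joint torques, N m; "ee_pos": TCP position; "ee_rot": TCP orientation; "ft_force": force on the tool from outside, world axes, zero at the start; "wrist_torque": the same for the moment, N m; "width": opening from 0.0 (shut) to 1.0 (fully open).
Only numpy, scipy, OpenCV 4.12 (cv2) and the standard library are available. Lean on these libraries where they do the work, as an engineer would, in place of code of your own. Each camera call takes 0.05 s, during which the arm holds its last target.

## Working session

There is one attempt and no reset: what is moved stays moved. The work goes in short steps, Python scripts to look and compute and a tool call to move; the robot and the scene stay as the last step left them, time stands still between calls to the robot, and variables do not carry over. Pictures are saved under pics/ and viewed, and the job is handed in when it is done.

Besides the shell and the picture viewer there is one more tool, called after ">>>" by a JSON object that holds its "name" and its "arguments", one argument or row to a line. step_arm: Moves the arm, as the interface text tells. Its arguments: {"type":"object","properties":{"deltas":{"type":"array"},"squeeze":{"type":"number"}},"required":["deltas"]}

```bash
mkdir -p pics
python3 - <<'E'
from plant import bot
import cv2
for n in("scene","top"):
    im=bot.snapshot(n); cv2.imwrite(f"pics/{n}0.png",im[:,:,::-1]); print(n,bot.camera_info(n))
print(bot.sense())
E
```

```text
scene {'fx': 410.1112971754742, 'fy': 410.1112971754742, 'cx': 288.30691849401506, 'cy': 212.71908326238616, 'R': array([[-0.79192019,  0.61061025,  0.004187  ],
       [ 0.51767149,  0.67498996, -0.52574212],
       [-0.32384971, -0.41417831, -0.8506337 ]]), 't': array([ 366.11071804, -171.87115863, 1203.84190677])}
top {'fx': 538.050790340463, 'fy': 538.050790340463, 'cx': 284.9118629130003, 'cy': 210.57370460039087, 'R': array([[ 3.83051583e-02, -9.99265940e-01,  5.43822917e-04],
       [-9.77262018e-01, -3.75752433e-02, -2.08679298e-01],
       [ 2.08546549e-01,  7.46203604e-03, -9.77983975e-01]]), 't': array([ -50.46086916,  468.87767644, 1140.24094899])}
{'t': 0.1, 'joint_pos': array([ 1.04371458e+00,  2.91204635e-01, -1.53991946e-01,  1.12670449e+00,
       -1.18334791e-05,  1.43153941e+00]), 'qvel': array([-0.00034093, -0.00012182, -0.00033234,  0.00136406, -0.00025068,
       -0.0014468 ]), 'effort': array([ 1.65049551e-03, -5.37977993e+01,  3.31916785e+01,  9.31281393e-03,
       -2.01546723e-04,  2.46933371e-05]), 'ee_pos': array([198.33715548, 485.70234329, 230.82174828]), 'ee_rot': array([ 0.69373017,  0.13588858,  0.69397774, -0.13662954]), 'ft_force': array([ 0.55630394, -1.21921266,  0.38963521]), 'wrist_torque': array([ 0.01237323,  0.03546329, -0.06094307]), 'width': 1.0022534269745733}
```

View pics/scene0.png

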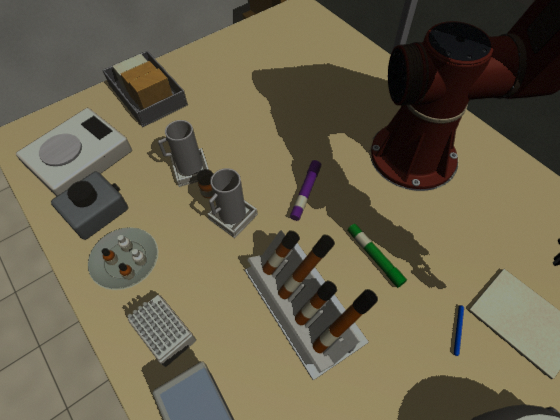

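View pics/top0.png

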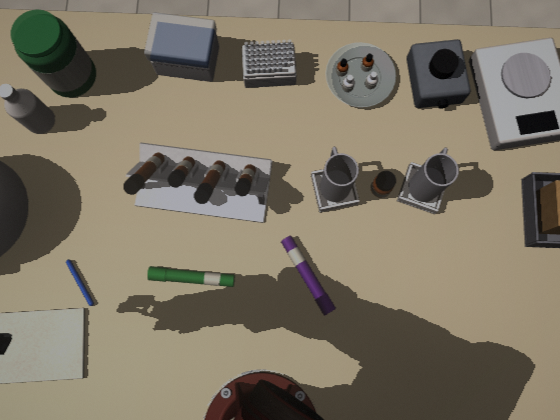

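Run:
```python
import cv2
t=cv2.imread("pics/top0.png");s=cv2.imread("pics/scene0.png")
c=cv2.resize(t[130:230,110:290],None,fx=4.4,fy=4.4,interpolation=cv2.INTER_CUBIC);cv2.imwrite("pics/t1.png",c)
c=cv2.resize(t[130:230,300:480],None,fx=4.4,fy=4.4,interpolation=cv2.INTER_CUBIC);cv2.imwrite("pics/t2.png",c)
c=cv2.resize(s[225:380,230:400],None,fx=3.8,fy=3.8,interpolation=cv2.INTER_CUBIC);cv2.imwrite("pics/s1.png",c)
c=cv2.resize(s[110:240,140:290],None,fx=4.5,fy=4.5,interpolation=cv2.INTER_CUBIC);cv2.imwrite("pics/s2.png",c)
```

```text
(no output)
```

View pics/t1.png

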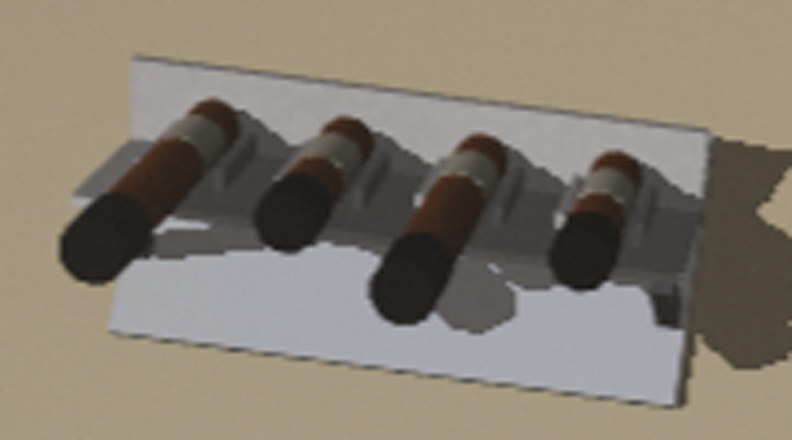

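View pics/t2.png

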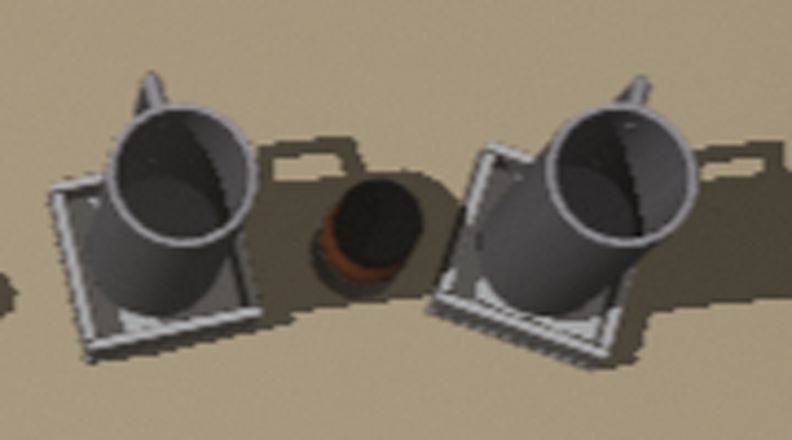

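View pics/s1.png

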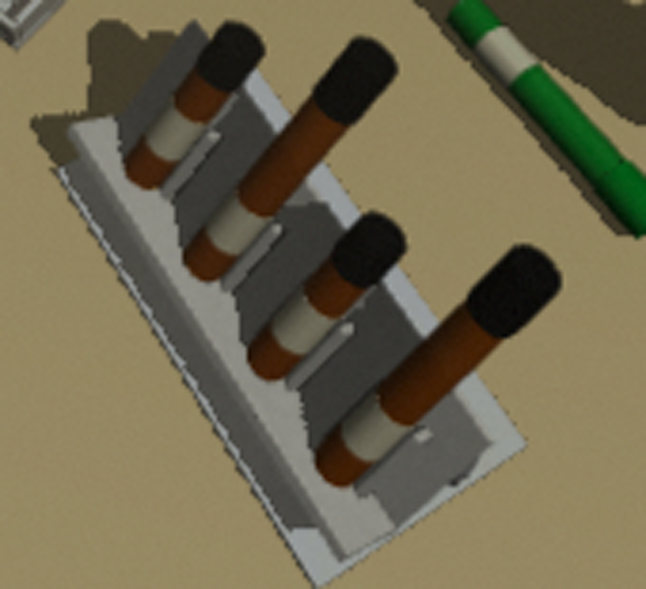

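View pics/s2.png

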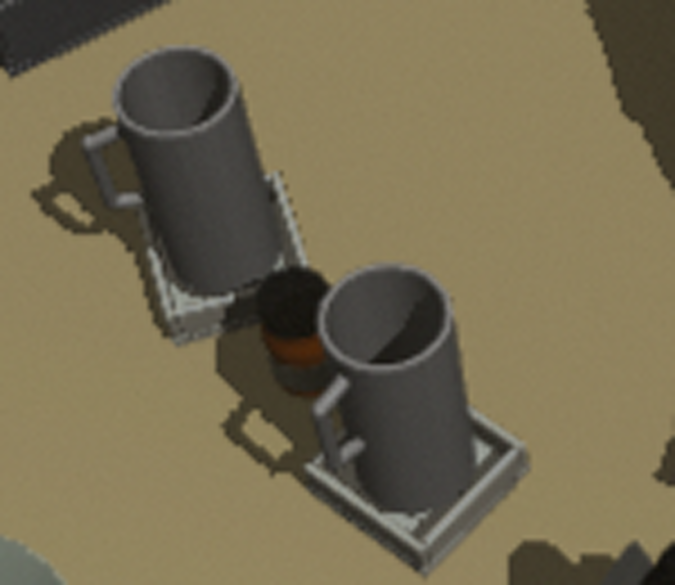

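```bash
cat > h.py <<'E'
import numpy as np
from plant import bot
def ray(cam,uv):
    c=bot.camera_info(cam);R=c["R"];t=c["t"]
    d=R.T@np.array([(uv[0]-c["cx"])/c["fx"],(uv[1]-c["cy"])/c["fy"],1]);o=-R.T@t
    return o,d/np.linalg.norm(d)
def onz(cam,uv,z):
    o,d=ray(cam,uv);return o+d*(z-o[2])/d[2]
def tri(uv1,uv2):
    o1,d1=ray("top",uv1);o2,d2=ray("scene",uv2)
    A=np.stack([d1,-d2],1);s=np.linalg.lstsq(A,o2-o1,rcond=None)[0]
    p,q=o1+s[0]*d1,o2+s[1]*d2
    return (p+q)/2,np.linalg.norm(p-q)
def proj(cam,X):
    c=bot.camera_info(cam);p=c["R"]@np.asarray(X,float)+c["t"];return np.array([c["fx"]*p[0]/p[2]+c["cx"],c["fy"]*p[1]/p[2]+c["cy"]])
def crop(uv,x0,y0,f): return ((uv[0]+.5)/f-.5+x0,(uv[1]+.5)/f-.5+y0)
E
python3 - <<'E'
from h import *
np.set_printoptions(precision=1,suppress=True)
print("cams",ray("top",(0,0))[0],ray("scene",(0,0))[0])
T=lambda u,v:crop((u,v),110,130,4.4); P=lambda u,v:crop((u,v),300,130,4.4)
S=lambda u,v:crop((u,v),230,225,3.8); Q=lambda u,v:crop((u,v),140,110,4.5)
for n,p in dict(farL=(134,57),farR=(708,130),nearL=(110,332),nearR=(683,405)).items(): print(n,onz("top",T(*p),0))
# cap end centres (top disc), foot: 
for n,a,b in [("L1cap",(95,245),(527,278)),("V1cap",(290,213),(374,243)),("L2cap",(405,290),(363,70)),("V2cap",(580,253),(237,50))]:
    print(n,*tri(T(*a),S(*b)))
print("pot rims",onz("top",P(182,175),165),onz("top",P(623,174),165),onz("scene",Q(178,90),165),onz("scene",Q(387,317),165))
print(tri(P(182,175),Q(387,317)),tri(P(623,174),Q(178,90)))
# holders
for p in [(52,187),(258,315),(90,355),(488,147),(608,355),(434,300)]: print(onz("top",P(*p),30))
print("jar",tri(P(378,222),Q(293,300)))
E
```

```text
cams [ 222.4  -41.3 1213. ] [768.8 391.1 932.1]
farL [632.4 317.1   0. ]
farR [603.3   6.5   0. ]
nearL [480.7 315.4   0. ]
nearR [453.3  13.    0. ]
L1cap [480.4 270.7 187.1] 0.34508797380988715
V1cap [512.4 196.9 134.4] 0.9664165121281986
L2cap [467.  130.8 181.7] 2.273926999980458
V2cap [498.4  58.9 134.4] 0.3984241040959385
pot rims [ 535.4 -143.5  165. ] [ 543.7 -346.3  165. ] [ 544.3 -343.4  165. ] [ 537.5 -140.9  165. ]
(array([ 536.4, -143.7,  161.1]), np.float64(0.3478646474433989)) (array([ 544. , -346.6,  162.3]), np.float64(1.3636342212885295))
[566.7 -89.4  30. ]
[ 502.6 -196.8   30. ]
[ 478.3 -111.3   30. ]
[ 597.  -315.7   30. ]
[ 488.5 -375.8   30. ]
[ 514.  -287.1   30. ]
jar (array([ 544.4, -252. ,   67. ]), np.float64(1.0390483576146288))
```

Run:
```python
from h import *
import cv2
np.set_printoptions(precision=1,suppress=True)
o=np.array([540,159.5,0]);yaw=-.094
X=np.array([np.cos(yaw),np.sin(yaw),0]);Y=np.array([-np.sin(yaw),np.cos(yaw),0]);Z=np.array([0,0,1.])
ims={n:cv2.resize(cv2.imread(f"pics/{n}0.png"),None,fx=3,fy=3,interpolation=cv2.INTER_CUBIC) for n in("top","scene")}
def dot(p,c):
    for n in ims: 
        q=(np.array(proj(n,p))+.5)*3-.5; cv2.circle(ims[n],tuple(int(round(v)) for v in q),2,c,-1)
for sy,L in((105,190),(35,125),(-35,190),(-105,125)):
    for s in np.linspace(0,L,8):
        dot(o+X*(35-s*np.sin(.62))+Y*sy+Z*(40+s*np.cos(.62)),(0,255,255))
for a in(-75,75):
    for b in(-150,150): dot(o+X*a+Y*b,(0,255,0))
for c in((536,-142.5),(544,-345.5)):
    for z in(165,):
        for a in np.arange(0,6.28,.5): dot(np.array([c[0]+35*np.cos(a),c[1]+35*np.sin(a),z]),(0,255,0))
    for a in np.arange(0,6.28,.5): 
        dot(np.array([c[0]+31*np.cos(a),c[1]+31*np.sin(a),34]),(0,0,255)); dot(np.array([c[0]+31*np.cos(a),c[1]+31*np.sin(a),84]),(255,0,0))
cv2.imwrite("pics/o_t.png",ims["top"][400:680,330:1100]);cv2.imwrite("pics/o_s.png",ims["scene"][650:1150,680:1180])
t=cv2.imread("pics/top0.png")[135:215,315:465].astype(float)
t=np.clip((t-15)*3.2,0,255).astype(np.uint8)
cv2.imwrite("pics/enh.png",cv2.resize(t,None,fx=5.3,fy=5.3,interpolation=cv2.INTER_CUBIC))
s=bot.sense();from scipy.spatial.transform import Rotation as Ro
q=s["ee_rot"];print(Ro.from_quat([q[1],q[2],q[3],q[0]]).as_matrix())
```

```text
[[-0.   0.4  0.9]
 [-0.   0.9 -0.4]
 [-1.  -0.  -0. ]]
```

View pics/o_t.png

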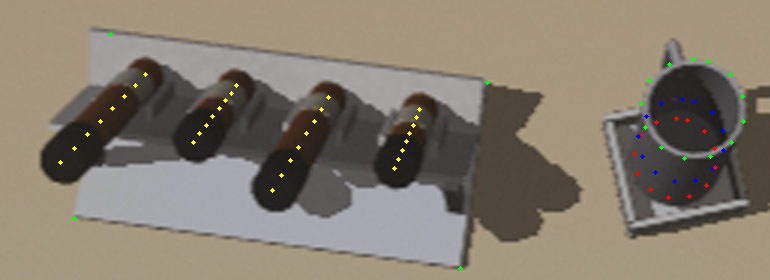

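View pics/o_s.png

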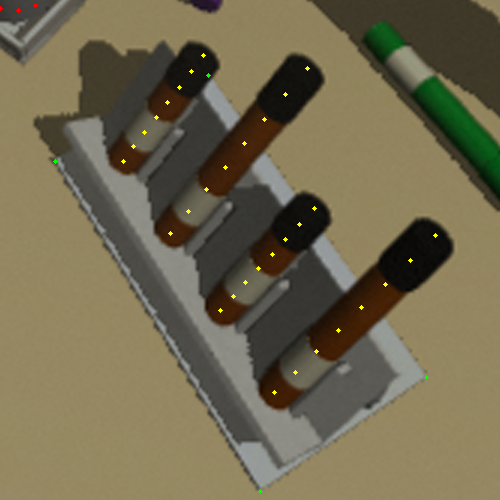

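View pics/enh.png

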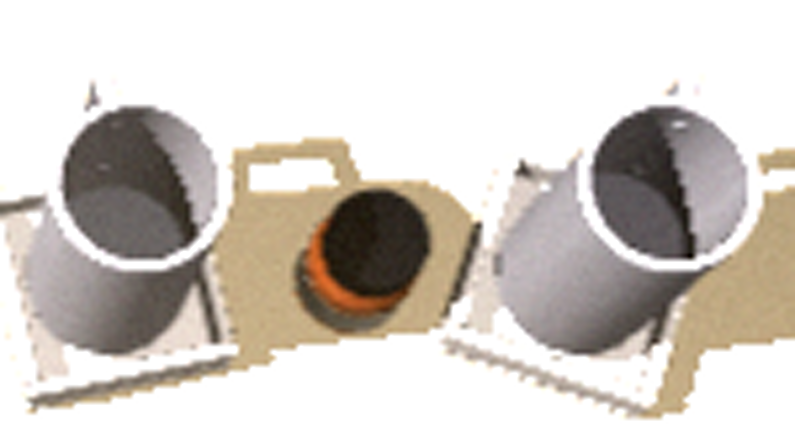

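Run:
```python
from h import *
np.set_printoptions(precision=1,suppress=True)
for c,p in(((536,-142.5),(130,186)),((544,-345.5),(628,173))):
    uv=crop(p,315,135,5.3)
    for z in range(24,100,10):
        q=onz("top",uv,z);print(z,q,np.hypot(q[0]-c[0],q[1]-c[1]))
o=np.array([540,158.5,0]);yaw=-.094
X=np.array([np.cos(yaw),np.sin(yaw),0]);Y=np.array([-np.sin(yaw),np.cos(yaw),0]);Z=np.array([0,0,1.])
# grasp path by pivot about foot corner
for sy in(105,-35):
    f=o+X*35+Y*sy+Z*40
    for th in(.62,.5,.4,.3,.2,.1,0):
        a=-X*np.sin(.62)+Z*np.cos(.62);b=X*np.cos(.62)+Z*np.sin(.62);P=f+14*b
        a2=-X*np.sin(th)+Z*np.cos(th);b2=X*np.cos(th)+Z*np.sin(th)
        g=P-14*b2+172*a2;print(sy,th,g,"tcp",g-19*Z)
```

```text
24 [ 576.6 -153.    24. ] 41.973743940151124
34 [ 573.7 -152.1   34. ] 38.85423538150958
44 [ 570.7 -151.1   44. ] 35.73554599299153
54 [ 567.7 -150.2   54. ] 32.61791074486164
64 [ 564.7 -149.2   64. ] 29.50166383289929
74 [ 561.7 -148.3   74. ] 26.387297134532613
84 [ 558.8 -147.4   84. ] 23.275565403012493
94 [ 555.8 -146.4   94. ] 20.167688345489683
24 [ 590.8 -368.8   24. ] 52.29577012022061
34 [ 587.7 -366.1   34. ] 48.306333275610264
44 [ 584.6 -363.3   44. ] 44.34562855553273
54 [ 581.5 -360.5   54. ] 40.42210267687476
64 [ 578.4 -357.8   64. ] 36.54773143490448
74 [ 575.3 -355.    74. ] 32.73997001586257
84 [ 572.2 -352.3   84. ] 29.025045661029232
94 [ 569.1 -349.5   94. ] 25.443655201123484
105 0.62 [485.2 269.1 180. ] tcp [485.2 269.1 161. ]
105 0.5 [501.7 267.6 192.4] tcp [501.7 267.6 173.4]
105 0.4 [516.5 266.2 201.1] tcp [516.5 266.2 182.1]
105 0.3 [532.1 264.7 208.3] tcp [532.1 264.7 189.3]
105 0.2 [548.4 263.2 213.9] tcp [548.4 263.2 194.9]
105 0.1 [565.1 261.6 217.9] tcp [565.1 261.6 198.9]
105 0 [582.1 260.  220.1] tcp [582.1 260.  201.1]
-35 0.62 [472.1 129.7 180. ] tcp [472.1 129.7 161. ]
-35 0.5 [488.6 128.2 192.4] tcp [488.6 128.2 173.4]
-35 0.4 [503.4 126.8 201.1] tcp [503.4 126.8 182.1]
-35 0.3 [519.  125.3 208.3] tcp [519.  125.3 189.3]
-35 0.2 [535.2 123.8 213.9] tcp [535.2 123.8 194.9]
-35 0.1 [551.9 122.2 217.9] tcp [551.9 122.2 198.9]
-35 0 [569.  120.6 220.1] tcp [569.  120.6 201.1]
```

>>> {"name": "step_arm", "arguments": {
  "deltas": [
    {"grip": 0.65, "turn": -8.4},
    {"grip": 0.65, "turn": -8.4},
    {"grip": 0.65, "dz": 3.4, "dy": -2.1},
    {"grip": 0.65, "dz": 3.4, "dy": -2.1},
    {"grip": 0.65, "dz": 3.4, "dy": -2.1},
    {"grip": 0.65, "dz": 3.4, "dy": -2.1},
    {"grip": 0.65, "dz": 3.4, "dy": -2.1},
    {"grip": 0.65, "dz": 3.4, "dy": -2.1},
    {"grip": 0.65, "dz": 3.4, "dy": -2.1},
    {"grip": 0.65, "dz": 3.4, "dy": -2.1},
    {"grip": 0.65, "dz": 3.4, "dy": -2.1},
    {"grip": 0.65}
  ],
  "squeeze": 20
}}

```text
$.deltas[0]: bad value
```

>>> {"name": "step_arm", "arguments": {
  "deltas": [
    {"grip": 0.65, "dx": 0, "dy": 0, "dz": 0, "turn": -8.4},
    {"grip": 0.65, "dx": 0, "dy": 0, "dz": 0, "turn": -8.4},
    {"grip": 0.65, "dx": 0, "dy": -2.1, "dz": 3.4, "turn": 0},
    {"grip": 0.65, "dx": 0, "dy": -2.1, "dz": 3.4, "turn": 0},
    {"grip": 0.65, "dx": 0, "dy": -2.1, "dz": 3.4, "turn": 0},
    {"grip": 0.65, "dx": 0, "dy": -2.1, "dz": 3.4, "turn": 0},
    {"grip": 0.65, "dx": 0, "dy": -2.1, "dz": 3.4, "turn": 0},
    {"grip": 0.65, "dx": 0, "dy": -2.1, "dz": 3.4, "turn": 0},
    {"grip": 0.65, "dx": 0, "dy": -2.1, "dz": 3.4, "turn": 0},
    {"grip": 0.65, "dx": 0, "dy": -2.1, "dz": 3.4, "turn": 0},
    {"grip": 0.65, "dx": 0, "dy": -2.1, "dz": 3.4, "turn": 0},
    {"grip": 0.65, "dx": 0, "dy": 0, "dz": 0, "turn": 0}
  ],
  "squeeze": 20
}}

```text
t: 1.6
ee_pos: [486.9, 267.3, 230.7]
ee_rot: [0.706, 0.034, 0.706, -0.035]
ft_force: [-1.0, -0.3, 0.1]
width: 0.649
```

>>> {"name": "step_arm", "arguments": {
  "deltas": [
    {"grip": 0.65, "dx": 2.4, "dy": 0.15, "dz": -0.15, "turn": 0},
    {"grip": 0.65, "dx": 2.3, "dy": 0, "dz": 0, "turn": 0},
    {"grip": 0.65, "dx": 2.3, "dy": 0, "dz": 0, "turn": 0},
    {"grip": 0.65, "dx": 0, "dy": 0, "dz": 0, "turn": 0}
  ]
}}

```text
t: 2.1
ee_pos: [482.0, 270.6, 159.9]
ee_rot: [0.705, 0.033, 0.708, -0.034]
ft_force: [0.0, 0.5, 1.0]
width: 0.649
```

```bash
cat > look.py <<'E'
import sys,cv2
from plant import bot
n,name,x0,x1,y0,y1=sys.argv[1],sys.argv[2],*map(int,sys.argv[3:])
im=bot.snapshot(n)[y0:y1,x0:x1,::-1];f=min(800/(x1-x0),600/(y1-y0))
cv2.imwrite(f"pics/{name}.png",cv2.resize(im,None,fx=f,fy=f,interpolation=cv2.INTER_CUBIC))
s=bot.sense();print({k:s[k] for k in("t","ee_pos","ft_force","wrist_torque","width")})
E
python3 look.py scene a1 220 440 200 380
```

```text
{'t': 2.15, 'ee_pos': array([482.92158584, 270.86905638, 161.09634399]), 'ft_force': array([ 1.05666475, -0.30175359, -0.17657763]), 'wrist_torque': array([ 0.02950238,  0.01188435, -0.02336466]), 'width': 0.6480838505489089}
```

View pics/a1.png

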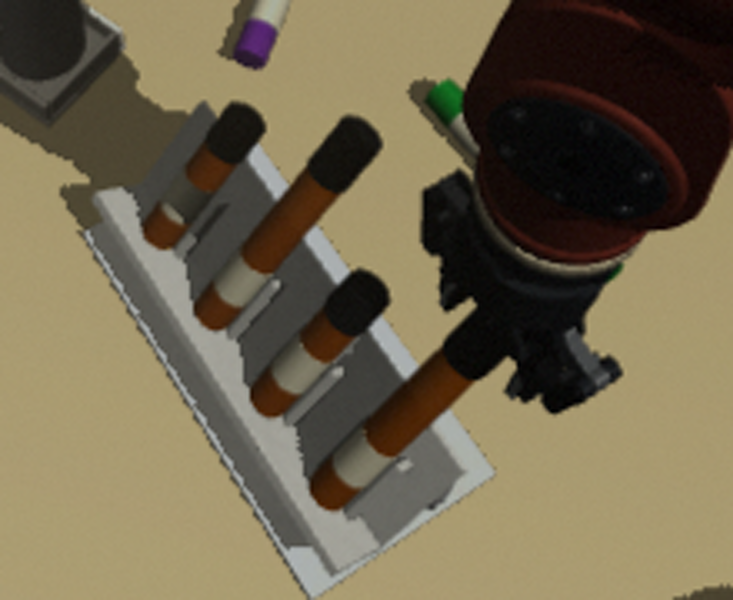

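The fingers straddle the cap of the first long tube (tips about (450,300) and (515,385) in the crop, the cap at (480,345) between them). I'm closing now.

>>> {"name": "step_arm", "arguments": {
  "deltas": [
    {"grip": 0.0, "dx": 0, "dy": 0, "dz": 0, "turn": 0},
    {"grip": 0.0, "dx": 0, "dy": 0, "dz": 0, "turn": 0},
    {"grip": 0.0, "dx": 0, "dy": 0, "dz": 0, "turn": 0},
    {"grip": 0.0, "dx": 0, "dy": 0, "dz": 0, "turn": 0},
    {"grip": 0.0, "dx": 0, "dy": 0, "dz": 0, "turn": 0}
  ],
  "squeeze": 20
}}

```text
t: 2.78
ee_pos: [484.3, 270.9, 162.4]
ee_rot: [0.707, 0.034, 0.706, -0.033]
ft_force: [-2.3, 0.4, 6.3]
width: 0.353
```

>>> {"name": "step_arm", "arguments": {
  "deltas": [
    {"grip": 0.0, "dx": -0.62, "dy": 0, "dz": 0.83, "turn": 0},
    {"grip": 0.0, "dx": -0.62, "dy": 0, "dz": 0.83, "turn": 0},
    {"grip": 0.0, "dx": -0.44, "dy": 0, "dz": 0.75, "turn": 0},
    {"grip": 0.0, "dx": -0.43, "dy": 0, "dz": 0.74, "turn": 0},
    {"grip": 0.0, "dx": 0, "dy": 0, "dz": 0, "turn": 0}
  ]
}}

```text
t: 3.4
ee_pos: [516.2, 267.5, 182.7]
ee_rot: [0.707, 0.034, 0.706, -0.034]
ft_force: [-2.1, -0.5, 1.6]
width: 0.357
```

```bash
python3 look.py scene a2 220 440 200 380
```

```text
{'t': 3.45, 'ee_pos': array([515.82401849, 267.59924894, 182.50858132]), 'ft_force': array([-2.03726522,  0.20175117,  2.17371436]), 'wrist_torque': array([-0.13269128,  0.37825948,  0.06634989]), 'width': 0.3549653551139202}
```

View pics/a2.png

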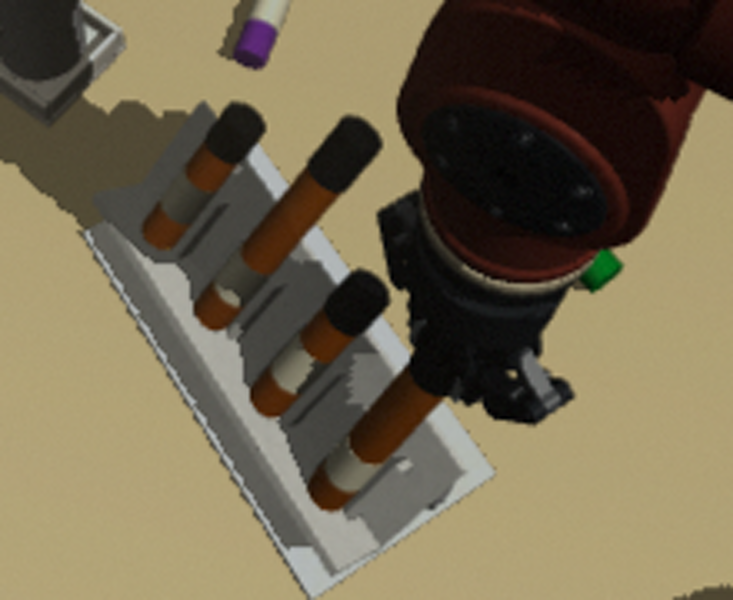

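The foot stayed on the ledge at (328,495) and the cap has come up, so the tube pivots in the jaws. I'll continue to upright.

>>> {"name": "step_arm", "arguments": {
  "deltas": [
    {"grip": 0.0, "dx": -0.36, "dy": 0, "dz": 0.79, "turn": 0},
    {"grip": 0.0, "dx": -0.36, "dy": 0, "dz": 0.78, "turn": 0},
    {"grip": 0.0, "dx": -0.28, "dy": 0, "dz": 0.82, "turn": 0},
    {"grip": 0.0, "dx": -0.28, "dy": 0, "dz": 0.81, "turn": 0},
    {"grip": 0.0, "dx": -0.2, "dy": 0, "dz": 0.84, "turn": 0},
    {"grip": 0.0, "dx": -0.2, "dy": 0, "dz": 0.84, "turn": 0},
    {"grip": 0.0, "dx": -0.12, "dy": 0, "dz": 0.85, "turn": 0},
    {"grip": 0.0, "dx": -0.1, "dy": 0, "dz": 0.85, "turn": 0},
    {"grip": 0.0, "dx": 0, "dy": 0, "dz": 0, "turn": 0}
  ]
}}

```text
t: 4.58
ee_pos: [581.7, 261.3, 201.4]
ee_rot: [0.707, 0.034, 0.706, -0.034]
ft_force: [-1.1, -0.0, 2.2]
width: 0.355
```

```bash
python3 look.py scene a3 220 440 200 380
```

```text
{'t': 4.625, 'ee_pos': array([581.31874169, 261.34739637, 201.44647497]), 'ft_force': array([-0.72876225,  0.09399763,  2.09841109]), 'wrist_torque': array([-0.02558207,  0.22170625,  0.00411126]), 'width': 0.35382828687806883}
```

View pics/a3.png

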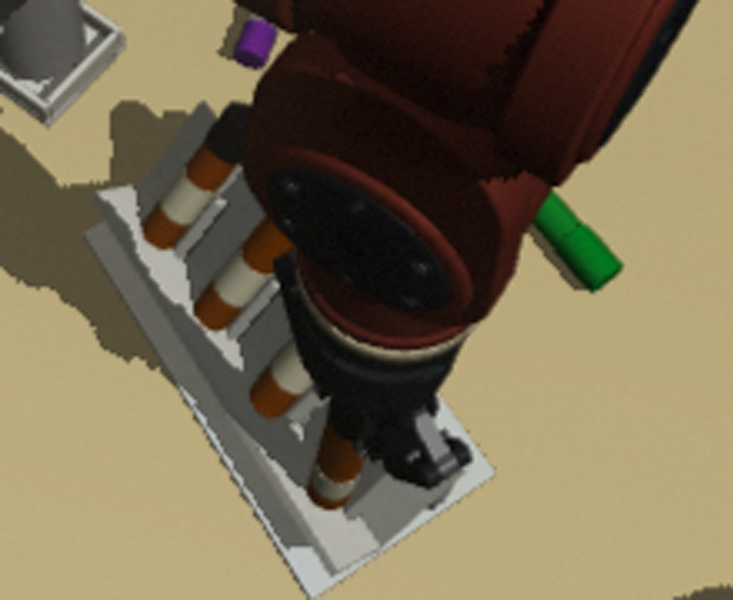

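>>> {"name": "step_arm", "arguments": {
  "deltas": [
    {"grip": 0.0, "dx": -1.5, "dy": 0, "dz": 0, "turn": 0},
    {"grip": 0.0, "dx": -2.5, "dy": 0, "dz": 0, "turn": 0},
    {"grip": 0.0, "dx": -3, "dy": 0, "dz": -0.5, "turn": 0},
    {"grip": 0.0, "dx": -3, "dy": 0, "dz": -0.5, "turn": 0},
    {"grip": 0.0, "dx": -3, "dy": 0, "dz": -0.5, "turn": 0},
    {"grip": 0.0, "dx": -2, "dy": 0, "dz": -0.5, "turn": 0},
    {"grip": 0.0, "dx": 0, "dy": 0, "dz": 0, "turn": 0}
  ]
}}

```text
t: 5.5
ee_pos: [561.4, 263.7, 353.7]
ee_rot: [0.708, 0.034, 0.705, -0.033]
ft_force: [-0.4, -0.3, -1.3]
width: 0.355
```

```bash
python3 look.py scene a4 220 440 200 380;python3 look.py top a4t 90 290 80 230
```

```text
{'t': 5.55, 'ee_pos': array([561.16038988, 263.4704355 , 352.16559165]), 'ft_force': array([-0.18282607, -0.9693204 , -2.0751562 ]), 'wrist_torque': array([-0.01713344, -0.01514216,  0.0103146 ]), 'width': 0.35809417934328786}
{'t': 5.6, 'ee_pos': array([560.93086215, 263.29835278, 351.12072068]), 'ft_force': array([ 0.89522952, -0.12716591, -1.45939297]), 'wrist_torque': array([-0.00639956,  0.02563008,  0.02423605]), 'width': 0.3525713366973171}
```

View pics/a4.png

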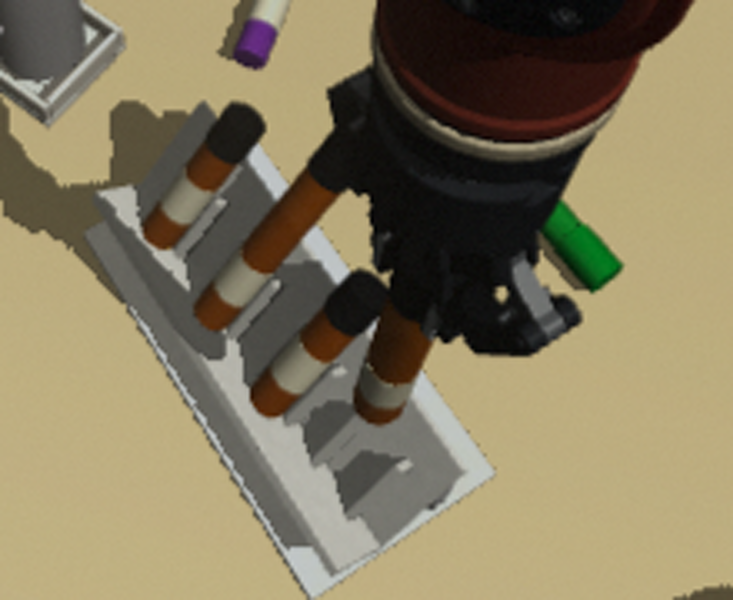

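View pics/a4t.png

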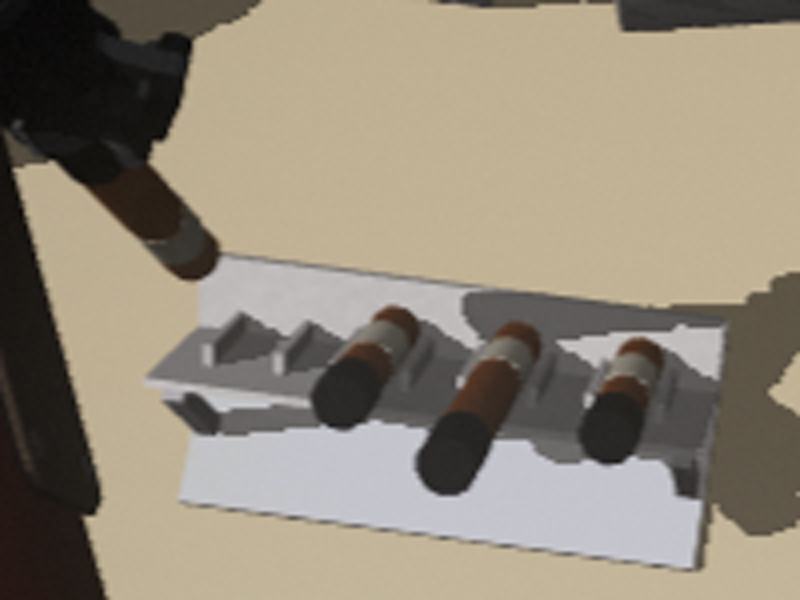

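Run:
```python
from h import *
print(tri(crop((196,258),90,80,4),crop((380,408),220,200,733/220)))
# belt centre
print(tri(crop((176,240),90,80,4),crop((386,388),220,200,733/220)))
print(tri(crop((130,200),90,80,4),crop((400,345),220,200,733/220)))
```

```text
(array([564.40194254, 264.97945074, 188.83294483]), np.float64(2.7531245351497686))
(array([563.06069862, 265.09178435, 220.95691958]), np.float64(0.5780580249324399))
(array([560.66308583, 266.22955817, 285.15469939]), np.float64(3.985843304489018))
```

>>> {"name": "step_arm", "arguments": {
  "deltas": [
    {"grip": 0.0, "dx": -1, "dy": -2, "dz": 0.23, "turn": 0},
    {"grip": 0.0, "dx": -1, "dy": -3.5, "dz": 0.24, "turn": 0},
    {"grip": 0.0, "dx": 0, "dy": -4.2, "dz": 0.24, "turn": 0},
    {"grip": 0.0, "dx": 0, "dy": -4.2, "dz": 0.24, "turn": 0},
    {"grip": 0.0, "dx": 0, "dy": -4.2, "dz": 0.24, "turn": 0},
    {"grip": 0.0, "dx": 0, "dy": -4.2, "dz": 0.24, "turn": 0},
    {"grip": 0.0, "dx": 0, "dy": -4.2, "dz": 0.24, "turn": 0},
    {"grip": 0.0, "dx": 0, "dy": -4.2, "dz": 0.24, "turn": 0},
    {"grip": 0.0, "dx": 0, "dy": -4.2, "dz": 0.24, "turn": 0},
    {"grip": 0.0, "dx": 0, "dy": -4.2, "dz": 0.24, "turn": 0},
    {"grip": 0.0, "dx": 0, "dy": -4.2, "dz": 0.24, "turn": 0},
    {"grip": 0.0, "dx": 0, "dy": -4.2, "dz": 0.24, "turn": 0},
    {"grip": 0.0, "dx": 0, "dy": -4.2, "dz": 0.24, "turn": 0},
    {"grip": 0.0, "dx": 0, "dy": -4.2, "dz": 0.24, "turn": 0},
    {"grip": 0.0, "dx": 0, "dy": -3, "dz": 0.24, "turn": 0},
    {"grip": 0.0, "dx": 0, "dy": -1.9, "dz": 0.24, "turn": 0},
    {"grip": 0.0, "dx": 0, "dy": 0, "dz": 0, "turn": 0},
    {"grip": 0.0, "dx": 0, "dy": 0, "dz": 0, "turn": 0}
  ]
}}

```text
t: 7.85
ee_pos: [541.1, -345.4, 371.3]
ee_rot: [0.706, 0.034, 0.707, -0.033]
ft_force: [0.2, -0.2, -1.1]
width: 0.358
```

```bash
python3 look.py scene b1 120 340 90 260;python3 look.py top b1t 300 500 80 230
```

```text
{'t': 7.9, 'ee_pos': array([ 541.35551472, -345.08333541,  371.50676967]), 'ft_force': array([-1.29054041,  0.45307452, -1.1372696 ]), 'wrist_torque': array([ 0.07902704,  0.01446844, -0.05922092]), 'width': 0.35527676990696655}
{'t': 7.95, 'ee_pos': array([ 541.49989827, -344.95396995,  371.65325218]), 'ft_force': array([ 0.5079862 ,  1.5594899 , -2.37635281]), 'wrist_torque': array([ 0.02469638,  0.012524  , -0.02567338]), 'width': 0.3553920639427209}
```

View pics/b1.png

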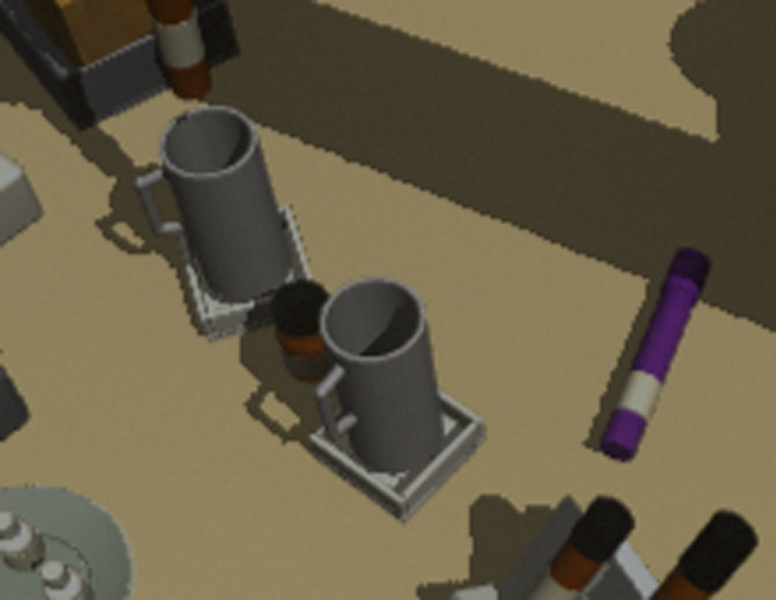

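View pics/b1t.png

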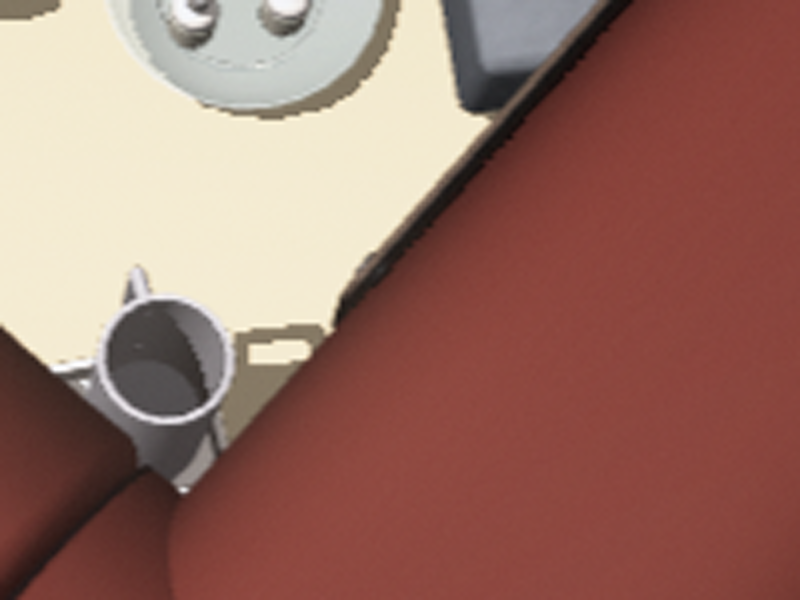

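Run:
```python
from h import *
f=776/220
for z in(205,212,218): print(z,onz("scene",crop((191,85),120,90,f),z))
print("rim",onz("scene",crop((210,142),120,90,f),165),onz("scene",crop((374,318),120,90,f),165))
```

```text
205 [ 540.41005954 -358.81001165  205.        ]
212 [ 542.60841055 -351.59109896  212.        ]
218 [ 544.49271141 -345.4034595   218.        ]
rim [ 544.80990644 -342.5197313   165.        ] [ 536.97594155 -141.4471077   165.        ]
```

>>> {"name": "step_arm", "arguments": {
  "deltas": [
    {"grip": 0.0, "dx": 2, "dy": 0, "dz": 0, "turn": 0},
    {"grip": 0.0, "dx": 3, "dy": 0, "dz": 0, "turn": 0},
    {"grip": 0.0, "dx": 3, "dy": 0, "dz": 0, "turn": 0},
    {"grip": 0.0, "dx": 1.7, "dy": 0, "dz": 0, "turn": 0},
    {"grip": 0.0, "dx": 0.5, "dy": 0, "dz": 0, "turn": 0},
    {"grip": 0.0, "dx": 0, "dy": 0, "dz": 0, "turn": 0}
  ]
}}

```text
t: 8.7
ee_pos: [541.8, -345.3, 270.0]
ee_rot: [0.706, 0.033, 0.706, -0.033]
ft_force: [-0.6, -0.6, -1.8]
width: 0.354
```

```bash
python3 look.py scene b2 120 340 90 260
```

```text
{'t': 8.75, 'ee_pos': array([ 541.92994946, -345.51847988,  270.33264416]), 'ft_force': array([ 0.30384065,  0.31307299, -1.14260285]), 'wrist_torque': array([ 0.0061271 , -0.04441937,  0.00541762]), 'width': 0.36116802312758844}
```

View pics/b2.png

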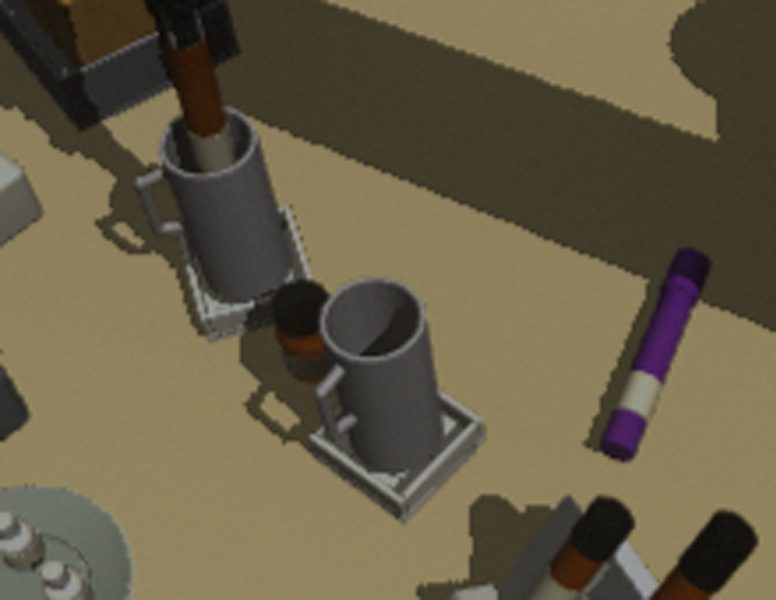

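The tube is inside the far pot at (210,140) in the crop and clear of the rim. I'll now lower it in small steps, reading the force after each.

>>> {"name": "step_arm", "arguments": {
  "deltas": [
    {"grip": 0.0, "dx": 0.5, "dy": 0, "dz": 0, "turn": 0},
    {"grip": 0.0, "dx": 0.5, "dy": 0, "dz": 0, "turn": 0},
    {"grip": 0.0, "dx": 0.4, "dy": 0, "dz": 0, "turn": 0},
    {"grip": 0.0, "dx": 0.2, "dy": 0, "dz": 0, "turn": 0},
    {"grip": 0.0, "dx": 0, "dy": 0, "dz": 0, "turn": 0}
  ]
}}

```text
t: 9.38
ee_pos: [541.5, -345.6, 253.2]
ee_rot: [0.706, 0.034, 0.706, -0.033]
ft_force: [-0.9, -0.0, -1.3]
width: 0.353
```

>>> {"name": "step_arm", "arguments": {
  "deltas": [
    {"grip": 0.0, "dx": 0.2, "dy": 0, "dz": 0, "turn": 0},
    {"grip": 0.0, "dx": 0.2, "dy": 0, "dz": 0, "turn": 0},
    {"grip": 0.0, "dx": 0, "dy": 0, "dz": 0, "turn": 0}
  ]
}}

```text
t: 9.75
ee_pos: [541.5, -345.5, 249.2]
ee_rot: [0.706, 0.033, 0.706, -0.033]
ft_force: [0.1, -0.8, -1.7]
width: 0.355
```

>>> {"name": "step_arm", "arguments": {
  "deltas": [
    {"grip": 0.0, "dx": 0.15, "dy": 0, "dz": 0, "turn": 0},
    {"grip": 0.0, "dx": 0.15, "dy": 0, "dz": 0, "turn": 0},
    {"grip": 0.0, "dx": 0, "dy": 0, "dz": 0, "turn": 0}
  ]
}}

```text
t: 10.12
ee_pos: [541.6, -345.5, 246.2]
ee_rot: [0.706, 0.033, 0.706, -0.033]
ft_force: [0.2, -0.3, -1.6]
width: 0.355
```

>>> {"name": "step_arm", "arguments": {
  "deltas": [
    {"grip": 0.0, "dx": 0.15, "dy": 0, "dz": 0, "turn": 0},
    {"grip": 0.0, "dx": 0.15, "dy": 0, "dz": 0, "turn": 0},
    {"grip": 0.0, "dx": 0, "dy": 0, "dz": 0, "turn": 0}
  ]
}}

```text
t: 10.5
ee_pos: [541.5, -345.5, 243.2]
ee_rot: [0.706, 0.034, 0.706, -0.033]
ft_force: [0.5, -0.8, -1.3]
width: 0.358
```

>>> {"name": "step_arm", "arguments": {
  "deltas": [
    {"grip": 0.0, "dx": 0.15, "dy": 0, "dz": 0, "turn": 0},
    {"grip": 0.0, "dx": 0.15, "dy": 0, "dz": 0, "turn": 0},
    {"grip": 0.0, "dx": 0, "dy": 0, "dz": 0, "turn": 0}
  ]
}}

```text
t: 10.88
ee_pos: [541.5, -345.6, 240.2]
ee_rot: [0.706, 0.034, 0.706, -0.033]
ft_force: [-0.3, 0.3, -1.6]
width: 0.354
```

>>> {"name": "step_arm", "arguments": {
  "deltas": [
    {"grip": 0.0, "dx": 0.15, "dy": 0, "dz": 0, "turn": 0},
    {"grip": 0.0, "dx": 0.15, "dy": 0, "dz": 0, "turn": 0},
    {"grip": 0.0, "dx": 0, "dy": 0, "dz": 0, "turn": 0}
  ]
}}

```text
t: 11.25
ee_pos: [541.5, -345.5, 237.2]
ee_rot: [0.706, 0.033, 0.706, -0.033]
ft_force: [-0.4, 0.4, -1.3]
width: 0.357
```

>>> {"name": "step_arm", "arguments": {
  "deltas": [
    {"grip": 0.0, "dx": 0.15, "dy": 0, "dz": 0, "turn": 0},
    {"grip": 0.0, "dx": 0.15, "dy": 0, "dz": 0, "turn": 0},
    {"grip": 0.0, "dx": 0, "dy": 0, "dz": 0, "turn": 0}
  ]
}}

```text
t: 11.62
ee_pos: [541.6, -345.5, 234.2]
ee_rot: [0.706, 0.033, 0.706, -0.033]
ft_force: [-0.7, 0.6, -1.5]
width: 0.356
```

>>> {"name": "step_arm", "arguments": {
  "deltas": [
    {"grip": 0.0, "dx": 0.15, "dy": 0, "dz": 0, "turn": 0},
    {"grip": 0.0, "dx": 0.15, "dy": 0, "dz": 0, "turn": 0},
    {"grip": 0.0, "dx": 0, "dy": 0, "dz": 0, "turn": 0}
  ]
}}

```text
t: 12.0
ee_pos: [541.6, -345.6, 231.3]
ee_rot: [0.706, 0.033, 0.706, -0.033]
ft_force: [0.7, -0.2, -0.6]
width: 0.354
```

>>> {"name": "step_arm", "arguments": {
  "deltas": [
    {"grip": 0.0, "dx": 0.15, "dy": 0, "dz": 0, "turn": 0},
    {"grip": 0.0, "dx": 0, "dy": 0, "dz": 0, "turn": 0}
  ]
}}

```text
t: 12.25
ee_pos: [542.0, -345.8, 230.9]
ee_rot: [0.707, 0.033, 0.706, -0.034]
ft_force: [-0.9, 0.7, 5.8]
width: 0.355
```

>>> {"name": "step_arm", "arguments": {
  "deltas": [
    {"grip": 0.0, "dx": -0.1, "dy": 0, "dz": 0, "turn": 0},
    {"grip": 0.0, "dx": 0, "dy": 0, "dz": 0, "turn": 0}
  ]
}}

```text
t: 12.5
ee_pos: [541.7, -345.7, 231.1]
ee_rot: [0.706, 0.033, 0.706, -0.033]
ft_force: [0.9, -0.1, 2.4]
width: 0.357
```

>>> {"name": "step_arm", "arguments": {
  "deltas": [
    {"grip": 0.4, "dx": 0, "dy": 0, "dz": 0, "turn": 0},
    {"grip": 0.5, "dx": 0, "dy": 0, "dz": 0, "turn": 0},
    {"grip": 0.6, "dx": 0, "dy": 0, "dz": 0, "turn": 0},
    {"grip": 0.65, "dx": 0, "dy": 0, "dz": 0, "turn": 0},
    {"grip": 0.65, "dx": 0, "dy": 0, "dz": 0, "turn": 0}
  ]
}}

```text
t: 13.12
ee_pos: [541.6, -345.6, 230.9]
ee_rot: [0.706, 0.033, 0.706, -0.033]
ft_force: [0.5, -1.0, 0.7]
width: 0.651
```

```bash
python3 look.py scene b3 120 340 90 260
```

```text
{'t': 13.175, 'ee_pos': array([ 541.60803955, -345.60981111,  230.87880479]), 'ft_force': array([-0.29747612,  1.26797221,  0.01953657]), 'wrist_torque': array([ 0.01364341, -0.00021597, -0.05799976]), 'width': 0.6488904202393474}
```

View pics/b3.png

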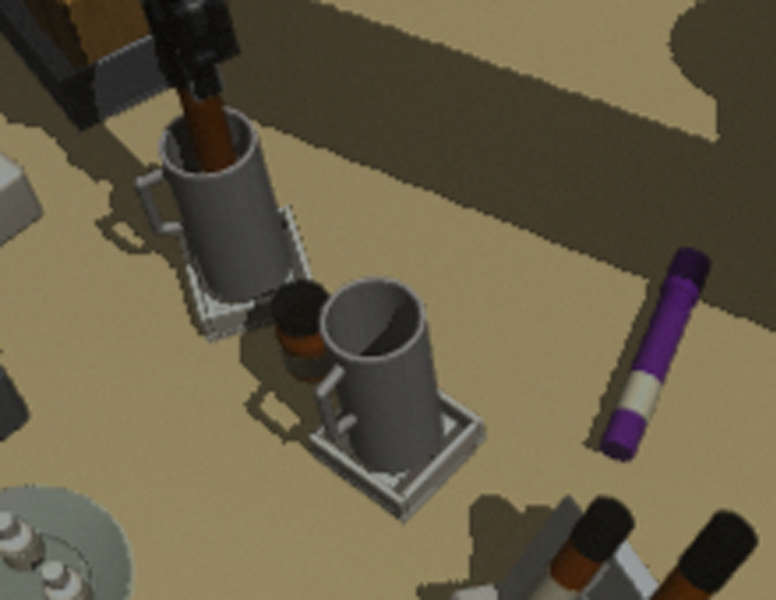

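>>> {"name": "step_arm", "arguments": {
  "deltas": [
    {"grip": 0.65, "dx": -1.5, "dy": 0, "dz": 0, "turn": 0},
    {"grip": 0.65, "dx": -2.5, "dy": 0, "dz": 0, "turn": 0},
    {"grip": 0.65, "dx": -3, "dy": 0, "dz": 0, "turn": 0},
    {"grip": 0.65, "dx": 0, "dy": 2, "dz": -0.95, "turn": 0},
    {"grip": 0.65, "dx": 0, "dy": 4.2, "dz": -0.95, "turn": 0},
    {"grip": 0.65, "dx": 0, "dy": 4.2, "dz": -0.95, "turn": 0},
    {"grip": 0.65, "dx": 0, "dy": 4.2, "dz": -0.95, "turn": 0},
    {"grip": 0.65, "dx": 0, "dy": 4.2, "dz": -0.95, "turn": 0},
    {"grip": 0.65, "dx": 0, "dy": 4.2, "dz": -0.95, "turn": 0},
    {"grip": 0.65, "dx": 0, "dy": 4.2, "dz": -0.95, "turn": 0},
    {"grip": 0.65, "dx": 0, "dy": 4.2, "dz": -0.95, "turn": 0},
    {"grip": 0.65, "dx": 1, "dy": 4.2, "dz": -0.95, "turn": 0},
    {"grip": 0.65, "dx": 2, "dy": 4.2, "dz": -0.95, "turn": 0},
    {"grip": 0.65, "dx": 2, "dy": 4.2, "dz": -0.95, "turn": 0},
    {"grip": 0.65, "dx": 2, "dy": 2.7, "dz": -1, "turn": 0},
    {"grip": 0.65, "dx": 0, "dy": 0, "dz": 0, "turn": 0},
    {"grip": 0.65, "dx": 0, "dy": 0, "dz": 0, "turn": 0}
  ]
}}

```text
t: 15.3
ee_pos: [472.5, 129.8, 232.0]
ee_rot: [0.707, 0.033, 0.706, -0.033]
ft_force: [0.9, -0.3, -0.7]
width: 0.651
```

```bash
python3 look.py scene c1 120 440 90 330
```

```text
{'t': 15.35, 'ee_pos': array([472.61613283, 129.51137667, 232.06436281]), 'ft_force': array([-0.34236708, -0.9441236 , -0.61665956]), 'wrist_torque': array([ 0.01477493, -0.03890248,  0.01884051]), 'width': 0.6485150294540035}
```

View pics/c1.png

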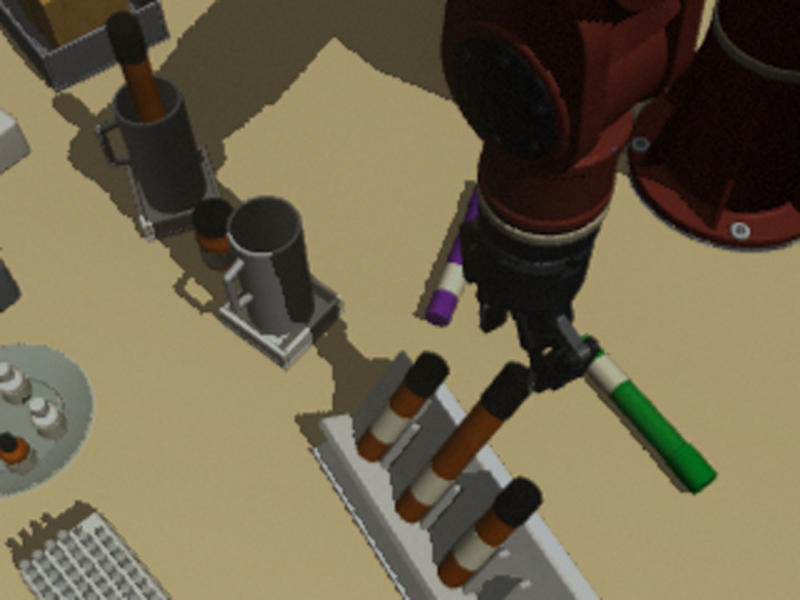

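Tube 1 stands in the far pot (about (140,70) in the crop). I'll descend on the second long tube.

>>> {"name": "step_arm", "arguments": {
  "deltas": [
    {"grip": 0.65, "dx": 2.4, "dy": 0, "dz": -0.1, "turn": 0},
    {"grip": 0.65, "dx": 2.4, "dy": 0, "dz": 0, "turn": 0},
    {"grip": 0.65, "dx": 2.3, "dy": 0, "dz": 0, "turn": 0},
    {"grip": 0.65, "dx": 0, "dy": 0, "dz": 0, "turn": 0}
  ]
}}

```text
t: 15.85
ee_pos: [470.4, 129.2, 159.5]
ee_rot: [0.706, 0.034, 0.707, -0.034]
ft_force: [0.2, -0.2, -1.0]
width: 0.645
```

```bash
python3 look.py scene c2 220 440 180 345
```

```text
{'t': 15.9, 'ee_pos': array([471.13483248, 129.4786998 , 160.48960335]), 'ft_force': array([-0.07856432,  0.73699728,  0.18656191]), 'wrist_torque': array([0.04888246, 0.00968886, 0.00135413]), 'width': 0.6487097533539071}
```

View pics/c2.png

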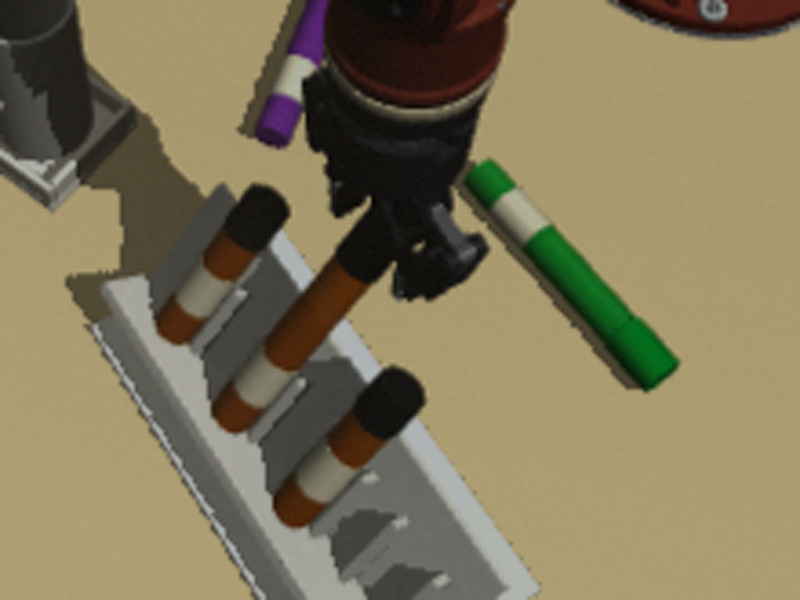

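The fingers straddle the second long tube's cap (tips at (343,205) and (405,290), cap at (370,250)), clear of both vials. Now I'll close and pivot it as before.

>>> {"name": "step_arm", "arguments": {
  "deltas": [
    {"grip": 0.0, "dx": 0, "dy": 0, "dz": 0, "turn": 0},
    {"grip": 0.0, "dx": 0, "dy": 0, "dz": 0, "turn": 0},
    {"grip": 0.0, "dx": 0, "dy": 0, "dz": 0, "turn": 0},
    {"grip": 0.0, "dx": 0, "dy": 0, "dz": 0, "turn": 0},
    {"grip": 0.0, "dx": 0, "dy": 0, "dz": 0, "turn": 0}
  ]
}}

```text
t: 16.52
ee_pos: [471.6, 130.2, 161.1]
ee_rot: [0.707, 0.033, 0.706, -0.033]
ft_force: [-0.6, -1.3, 7.5]
width: 0.356
```

>>> {"name": "step_arm", "arguments": {
  "deltas": [
    {"grip": 0.0, "dx": -0.62, "dy": 0, "dz": 0.83, "turn": 0},
    {"grip": 0.0, "dx": -0.62, "dy": 0, "dz": 0.83, "turn": 0},
    {"grip": 0.0, "dx": -0.44, "dy": 0, "dz": 0.75, "turn": 0},
    {"grip": 0.0, "dx": -0.43, "dy": 0, "dz": 0.74, "turn": 0},
    {"grip": 0.0, "dx": 0, "dy": 0, "dz": 0, "turn": 0}
  ]
}}

```text
t: 17.15
ee_pos: [502.4, 127.3, 181.7]
ee_rot: [0.706, 0.034, 0.707, -0.033]
ft_force: [-5.3, 0.8, 6.8]
width: 0.357
```

```bash
python3 look.py scene c3 220 440 180 345
```

```text
{'t': 17.2, 'ee_pos': array([502.18363015, 127.35923657, 181.59766102]), 'ft_force': array([-5.28901957,  0.66646487,  6.0992488 ]), 'wrist_torque': array([0.1864013 , 1.08559299, 0.00171559]), 'width': 0.359394360492144}
```

View pics/c3.png

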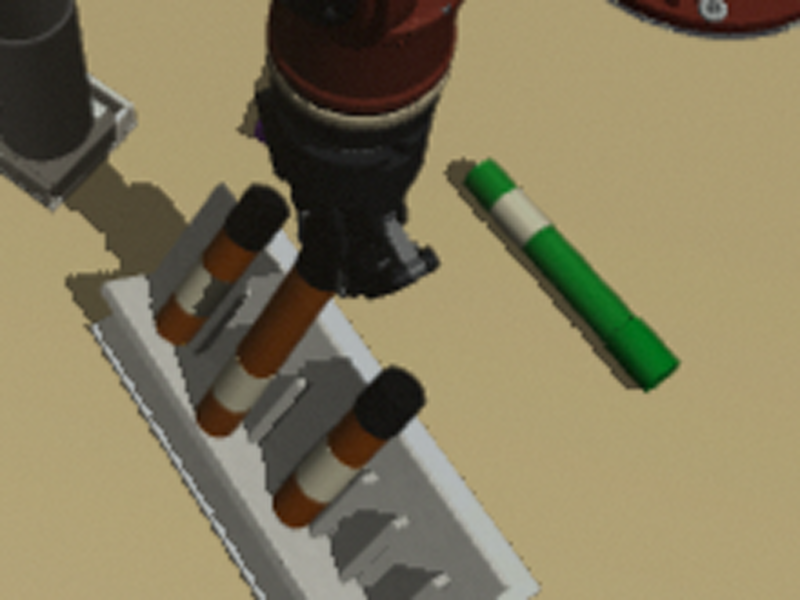

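>>> {"name": "step_arm", "arguments": {
  "deltas": [
    {"grip": 0.0, "dx": -0.36, "dy": 0, "dz": 0.79, "turn": 0},
    {"grip": 0.0, "dx": -0.36, "dy": 0, "dz": 0.78, "turn": 0},
    {"grip": 0.0, "dx": -0.28, "dy": 0, "dz": 0.82, "turn": 0},
    {"grip": 0.0, "dx": -0.28, "dy": 0, "dz": 0.81, "turn": 0},
    {"grip": 0.0, "dx": 0, "dy": 0, "dz": 0, "turn": 0}
  ]
}}

```text
t: 17.82
ee_pos: [534.7, 124.3, 194.9]
ee_rot: [0.707, 0.034, 0.706, -0.033]
ft_force: [-5.0, 0.8, 10.2]
width: 0.356
```

```bash
python3 look.py scene c4 220 440 180 345;python3 look.py top c4t 90 310 80 245
```

```text
{'t': 17.875, 'ee_pos': array([534.5044902 , 124.39553799, 194.8563953 ]), 'ft_force': array([-4.70358222,  0.66465687,  8.15669087]), 'wrist_torque': array([ 0.24726072,  1.02192735, -0.00354801]), 'width': 0.35462335748892015}
{'t': 17.925, 'ee_pos': array([534.46421169, 124.38840957, 194.85395483]), 'ft_force': array([-4.95031673,  0.66565561,  9.10830963]), 'wrist_torque': array([0.2242203 , 1.05237037, 0.00873461]), 'width': 0.3549913665587563}
```

View pics/c4.png

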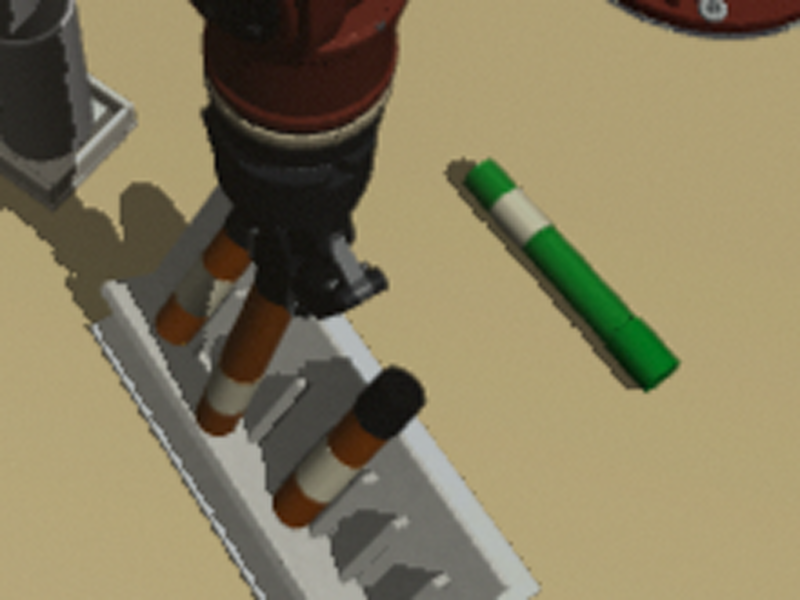

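View pics/c4t.png

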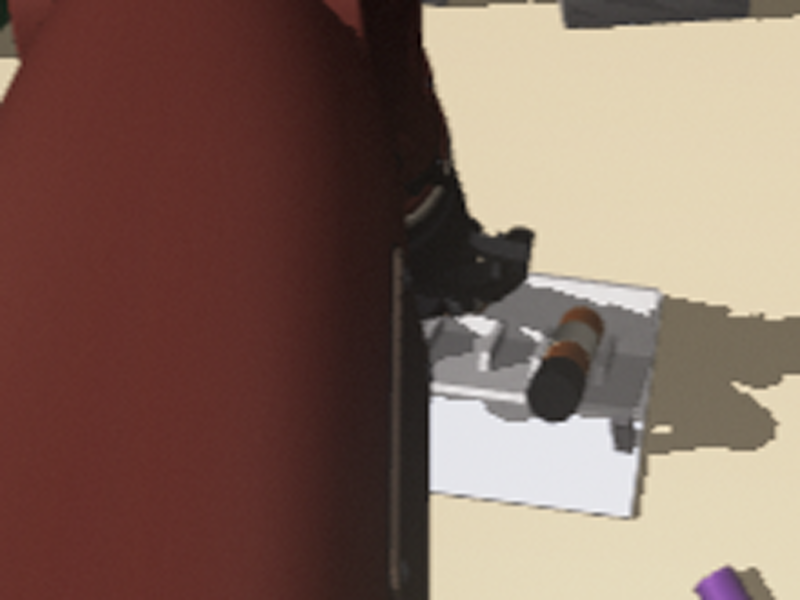

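>>> {"name": "step_arm", "arguments": {
  "deltas": [
    {"grip": 0.0, "dx": -0.25, "dy": 0, "dz": 0.84, "turn": 0},
    {"grip": 0.0, "dx": -0.25, "dy": 0, "dz": 0.84, "turn": 0},
    {"grip": 0.0, "dx": -0.17, "dy": 0, "dz": 0.85, "turn": 0},
    {"grip": 0.0, "dx": -0.12, "dy": 0, "dz": 0.85, "turn": 0},
    {"grip": 0.0, "dx": -0.02, "dy": 0, "dz": 0.5, "turn": 0},
    {"grip": 0.0, "dx": 0, "dy": 0, "dz": 0, "turn": 0}
  ]
}}

```text
t: 18.68
ee_pos: [573.8, 120.5, 203.0]
ee_rot: [0.707, 0.034, 0.706, -0.033]
ft_force: [-1.3, -0.1, 7.3]
width: 0.359
```

>>> {"name": "step_arm", "arguments": {
  "deltas": [
    {"grip": 0.0, "dx": -1.5, "dy": 0, "dz": 0, "turn": 0},
    {"grip": 0.0, "dx": -2.5, "dy": 0, "dz": 0, "turn": 0},
    {"grip": 0.0, "dx": -3, "dy": 0, "dz": 0, "turn": 0},
    {"grip": 0.0, "dx": -3, "dy": 0, "dz": 0, "turn": 0},
    {"grip": 0.0, "dx": -3, "dy": 0, "dz": 0, "turn": 0},
    {"grip": 0.0, "dx": -3, "dy": 0, "dz": 0, "turn": 0},
    {"grip": 0.0, "dx": -1, "dy": 0, "dz": 0, "turn": 0},
    {"grip": 0.0, "dx": 0, "dy": 0, "dz": 0, "turn": 0}
  ]
}}

```text
t: 19.68
ee_pos: [573.0, 120.5, 372.1]
ee_rot: [0.707, 0.033, 0.706, -0.033]
ft_force: [0.3, 0.4, -1.3]
width: 0.358
```

```bash
python3 look.py scene c5 180 400 180 345;python3 look.py top c5t 90 310 80 245
```

```text
{'t': 19.725, 'ee_pos': array([572.58864201, 120.50824862, 371.20230479]), 'ft_force': array([ 0.74896384,  0.65457589, -2.15254578]), 'wrist_torque': array([-8.87701922e-05, -1.94929295e-02, -3.97752714e-04]), 'width': 0.35691281974298894}
{'t': 19.775, 'ee_pos': array([572.33481776, 120.49562323, 370.79063558]), 'ft_force': array([ 0.76361535,  0.59346788, -1.80762688]), 'wrist_torque': array([ 0.05137478,  0.04287252, -0.04587782]), 'width': 0.35285496470199906}
```

View pics/c5.png

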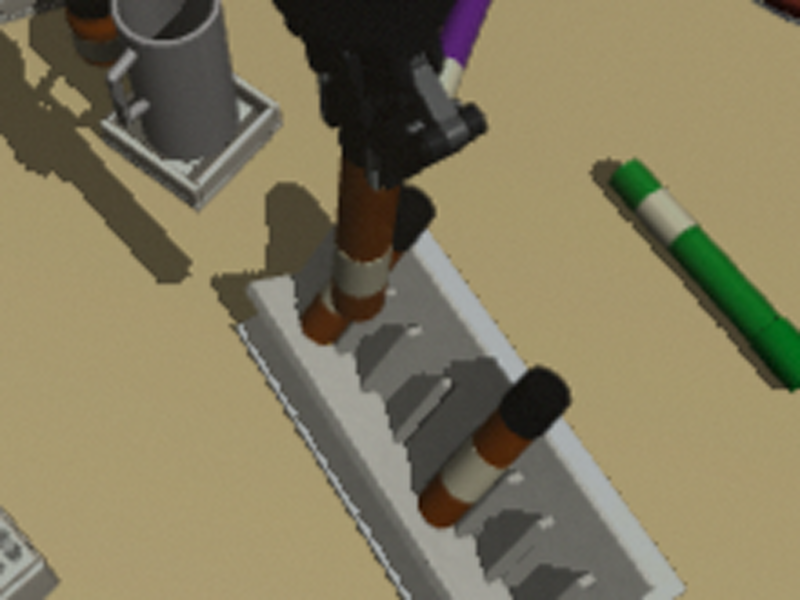

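View pics/c5t.png

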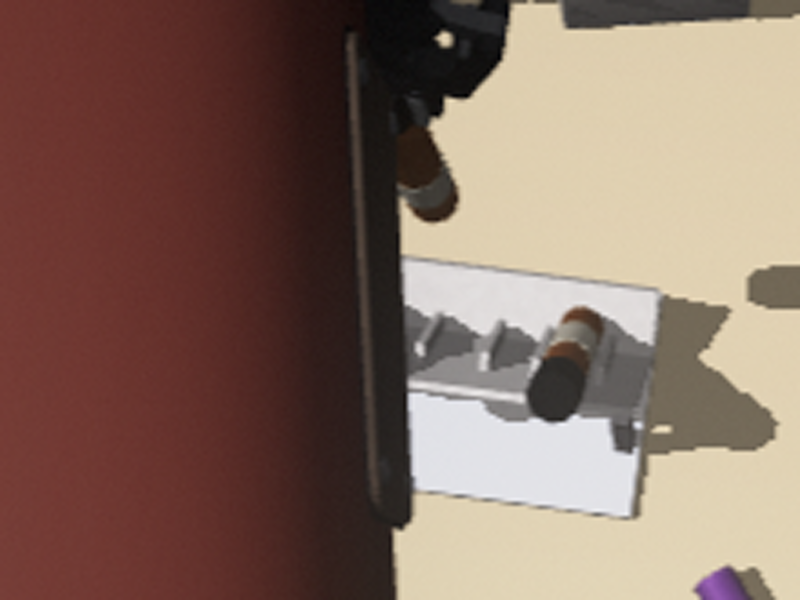

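Run:
```python
from h import *
f=800/220
print(tri(crop((434,205),90,80,f),crop((357,305),180,180,f)))
print(tri(crop((428,190),90,80,f),crop((361,278),180,180,f)))
```

```text
(array([579.95812946, 119.89524713, 212.56163443]), np.float64(2.116954943222499))
(array([577.30128074, 119.44255708, 241.45567161]), np.float64(0.6853237434777205))
```

>>> {"name": "step_arm", "arguments": {
  "deltas": [
    {"grip": 0.0, "dx": 0, "dy": -2, "dz": -0.2, "turn": 0},
    {"grip": 0.0, "dx": 0, "dy": -3.5, "dz": -0.2, "turn": 0},
    {"grip": 0.0, "dx": 0, "dy": -4.2, "dz": -0.2, "turn": 0},
    {"grip": 0.0, "dx": 0, "dy": -4.2, "dz": -0.2, "turn": 0},
    {"grip": 0.0, "dx": 0, "dy": -4.2, "dz": -0.2, "turn": 0},
    {"grip": 0.0, "dx": 0, "dy": -4.2, "dz": -0.2, "turn": 0},
    {"grip": 0.0, "dx": 0, "dy": -3, "dz": -0.2, "turn": 0},
    {"grip": 0.0, "dx": 0, "dy": -1.2, "dz": -0.2, "turn": 0},
    {"grip": 0.0, "dx": 0, "dy": 0, "dz": 0, "turn": 0},
    {"grip": 0.0, "dx": 0, "dy": 0, "dz": 0, "turn": 0}
  ]
}}

```text
t: 21.02
ee_pos: [531.6, -141.0, 371.8]
ee_rot: [0.706, 0.033, 0.706, -0.033]
ft_force: [0.9, -0.3, -0.6]
width: 0.355
```

```bash
python3 look.py scene d1 120 340 90 255
```

```text
{'t': 21.075, 'ee_pos': array([ 531.69480485, -140.8397912 ,  371.89012193]), 'ft_force': array([-0.1211291 ,  0.37398701, -0.63195013]), 'wrist_torque': array([ 0.00430788, -0.0060947 , -0.01351343]), 'width': 0.3577723523021876}
```

View pics/d1.png

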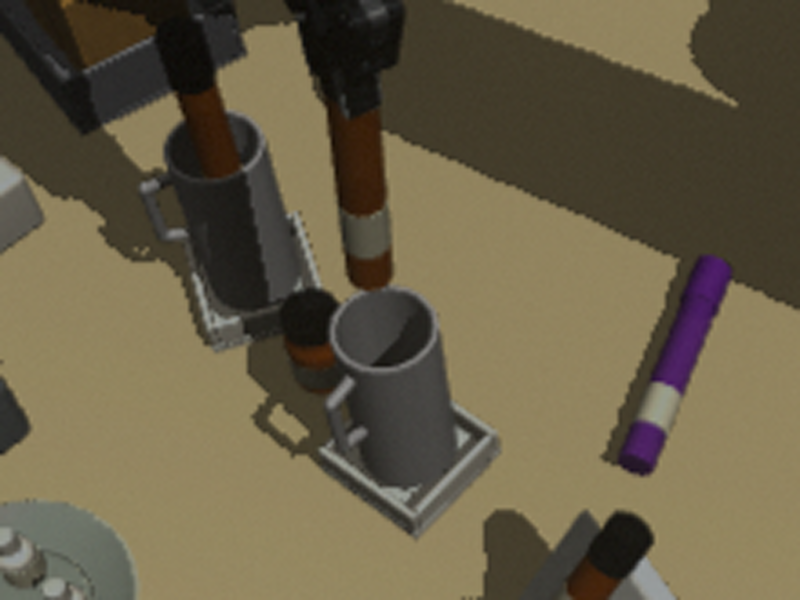

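Run:
```python
from h import *
f=800/220
for z in(212,218): print(z,onz("scene",crop((370,275),120,90,f),z),onz("scene",crop((366,232),120,90,f),z+32))
print("rim",onz("scene",crop((385,328),120,90,f),165))
```

```text
212 [ 536.8856216  -148.18105769  212.        ] [ 531.49803738 -153.01347582  244.        ]
218 [ 538.81760338 -143.68818255  218.        ] [ 533.56683655 -148.26953607  250.        ]
rim [ 537.33396001 -141.57331579  165.        ]
```

>>> {"name": "step_arm", "arguments": {
  "deltas": [
    {"grip": 0.0, "dx": 2, "dy": 0, "dz": -0.1, "turn": 0},
    {"grip": 0.0, "dx": 3, "dy": 0, "dz": 0, "turn": 0},
    {"grip": 0.0, "dx": 3, "dy": 0, "dz": 0, "turn": 0},
    {"grip": 0.0, "dx": 2.5, "dy": 0, "dz": 0, "turn": 0},
    {"grip": 0.0, "dx": 1.2, "dy": 0, "dz": 0, "turn": 0},
    {"grip": 0.0, "dx": 0.4, "dy": 0, "dz": 0, "turn": 0},
    {"grip": 0.0, "dx": 0, "dy": 0, "dz": 0, "turn": 0}
  ]
}}

```text
t: 21.95
ee_pos: [531.0, -141.6, 251.5]
ee_rot: [0.707, 0.033, 0.706, -0.033]
ft_force: [-0.2, 0.4, -0.1]
width: 0.361
```

```bash
python3 look.py scene d2 120 340 90 255
```

```text
{'t': 22.0, 'ee_pos': array([ 531.09952397, -141.68025291,  251.70921094]), 'ft_force': array([ 0.27650254, -0.03254294, -1.38584094]), 'wrist_torque': array([-0.04360699,  0.02603888, -0.02543031]), 'width': 0.3581082730450049}
```

View pics/d2.png

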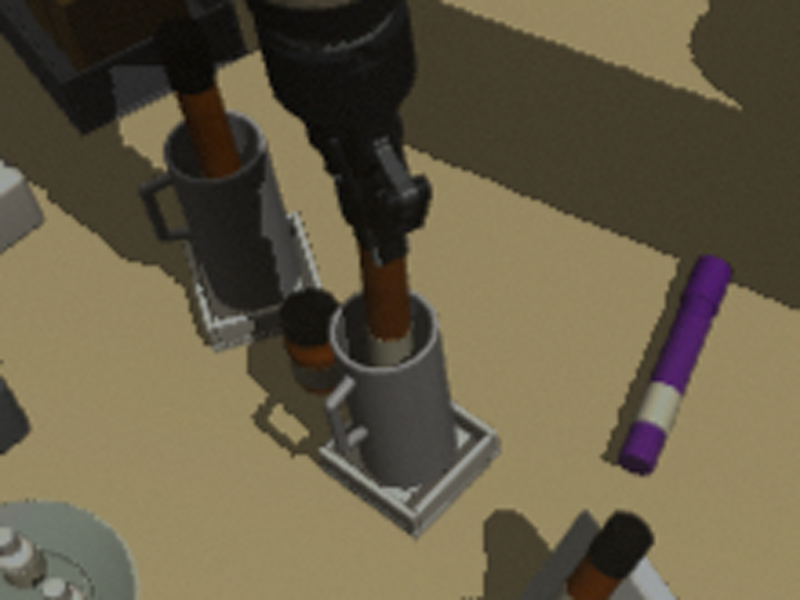

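>>> {"name": "step_arm", "arguments": {
  "deltas": [
    {"grip": 0.0, "dx": 0.5, "dy": 0, "dz": 0, "turn": 0},
    {"grip": 0.0, "dx": 0.5, "dy": 0, "dz": 0, "turn": 0},
    {"grip": 0.0, "dx": 0.3, "dy": 0, "dz": 0, "turn": 0},
    {"grip": 0.0, "dx": 0, "dy": 0, "dz": 0, "turn": 0}
  ]
}}

```text
t: 22.5
ee_pos: [530.4, -141.6, 237.6]
ee_rot: [0.706, 0.034, 0.707, -0.033]
ft_force: [0.4, 0.3, -0.5]
width: 0.359
```

>>> {"name": "step_arm", "arguments": {
  "deltas": [
    {"grip": 0.0, "dx": 0.25, "dy": 0, "dz": 0, "turn": 0},
    {"grip": 0.0, "dx": 0.15, "dy": 0, "dz": 0, "turn": 0},
    {"grip": 0.0, "dx": 0, "dy": 0, "dz": 0, "turn": 0}
  ]
}}

```text
t: 22.88
ee_pos: [530.6, -141.6, 233.8]
ee_rot: [0.706, 0.033, 0.706, -0.033]
ft_force: [0.6, -0.7, -1.0]
width: 0.355
```

>>> {"name": "step_arm", "arguments": {
  "deltas": [
    {"grip": 0.0, "dx": 0.25, "dy": 0, "dz": 0, "turn": 0},
    {"grip": 0.0, "dx": 0.15, "dy": 0, "dz": 0, "turn": 0},
    {"grip": 0.0, "dx": 0, "dy": 0, "dz": 0, "turn": 0}
  ]
}}

```text
t: 23.25
ee_pos: [530.5, -141.6, 229.7]
ee_rot: [0.706, 0.033, 0.706, -0.033]
ft_force: [0.2, -0.2, -1.9]
width: 0.356
```

>>> {"name": "step_arm", "arguments": {
  "deltas": [
    {"grip": 0.0, "dx": 0.25, "dy": 0, "dz": 0, "turn": 0},
    {"grip": 0.0, "dx": 0.15, "dy": 0, "dz": 0, "turn": 0},
    {"grip": 0.0, "dx": 0, "dy": 0, "dz": 0, "turn": 0}
  ]
}}

```text
t: 23.62
ee_pos: [530.6, -141.6, 225.8]
ee_rot: [0.706, 0.033, 0.706, -0.033]
ft_force: [-0.4, -0.1, -1.5]
width: 0.357
```

>>> {"name": "step_arm", "arguments": {
  "deltas": [
    {"grip": 0.0, "dx": 0.2, "dy": 0, "dz": 0, "turn": 0},
    {"grip": 0.0, "dx": 0.15, "dy": 0, "dz": 0, "turn": 0},
    {"grip": 0.0, "dx": 0, "dy": 0, "dz": 0, "turn": 0}
  ]
}}

```text
t: 24.0
ee_pos: [530.5, -141.6, 222.2]
ee_rot: [0.706, 0.033, 0.706, -0.033]
ft_force: [0.3, 0.4, -1.4]
width: 0.362
```

>>> {"name": "step_arm", "arguments": {
  "deltas": [
    {"grip": 0.0, "dx": 0.15, "dy": 0, "dz": 0, "turn": 0},
    {"grip": 0.0, "dx": 0.15, "dy": 0, "dz": 0, "turn": 0},
    {"grip": 0.0, "dx": 0, "dy": 0, "dz": 0, "turn": 0}
  ]
}}

```text
t: 24.38
ee_pos: [530.6, -141.7, 219.3]
ee_rot: [0.706, 0.033, 0.706, -0.033]
ft_force: [0.3, -0.7, -0.5]
width: 0.354
```

>>> {"name": "step_arm", "arguments": {
  "deltas": [
    {"grip": 0.0, "dx": 0.15, "dy": 0, "dz": 0, "turn": 0},
    {"grip": 0.0, "dx": 0, "dy": 0, "dz": 0, "turn": 0}
  ]
}}

```text
t: 24.62
ee_pos: [530.6, -141.6, 217.8]
ee_rot: [0.706, 0.033, 0.706, -0.033]
ft_force: [-0.1, -0.5, -1.3]
width: 0.36
```

>>> {"name": "step_arm", "arguments": {
  "deltas": [
    {"grip": 0.0, "dx": 0.15, "dy": 0, "dz": 0, "turn": 0},
    {"grip": 0.0, "dx": 0.1, "dy": 0, "dz": 0, "turn": 0},
    {"grip": 0.0, "dx": 0, "dy": 0, "dz": 0, "turn": 0}
  ]
}}

```text
t: 25.0
ee_pos: [530.6, -141.6, 215.3]
ee_rot: [0.706, 0.033, 0.706, -0.033]
ft_force: [-0.6, 0.3, -0.6]
width: 0.355
```

>>> {"name": "step_arm", "arguments": {
  "deltas": [
    {"grip": 0.0, "dx": 0.15, "dy": 0, "dz": 0, "turn": 0},
    {"grip": 0.0, "dx": 0.1, "dy": 0, "dz": 0, "turn": 0},
    {"grip": 0.0, "dx": 0, "dy": 0, "dz": 0, "turn": 0}
  ]
}}

```text
t: 25.38
ee_pos: [530.5, -141.6, 212.8]
ee_rot: [0.706, 0.033, 0.706, -0.033]
ft_force: [-0.4, 0.1, -0.0]
width: 0.356
```

>>> {"name": "step_arm", "arguments": {
  "deltas": [
    {"grip": 0.0, "dx": 0.1, "dy": 0, "dz": 0, "turn": 0},
    {"grip": 0.0, "dx": 0.0, "dy": 0, "dz": 0, "turn": 0},
    {"grip": 0.0, "dx": 0, "dy": 0, "dz": 0, "turn": 0}
  ]
}}

```text
t: 25.75
ee_pos: [530.6, -141.7, 211.9]
ee_rot: [0.706, 0.033, 0.706, -0.033]
ft_force: [0.4, 0.3, -1.9]
width: 0.355
```

>>> {"name": "step_arm", "arguments": {
  "deltas": [
    {"grip": 0.0, "dx": 0.15, "dy": 0, "dz": 0, "turn": 0},
    {"grip": 0.0, "dx": 0.1, "dy": 0, "dz": 0, "turn": 0},
    {"grip": 0.0, "dx": 0, "dy": 0, "dz": 0, "turn": 0}
  ]
}}

```text
t: 26.12
ee_pos: [530.5, -141.6, 209.3]
ee_rot: [0.706, 0.033, 0.706, -0.033]
ft_force: [-0.8, -0.1, -0.4]
width: 0.353
```

>>> {"name": "step_arm", "arguments": {
  "deltas": [
    {"grip": 0.0, "dx": 0.15, "dy": 0, "dz": 0, "turn": 0},
    {"grip": 0.0, "dx": 0.1, "dy": 0, "dz": 0, "turn": 0},
    {"grip": 0.0, "dx": 0, "dy": 0, "dz": 0, "turn": 0}
  ]
}}

```text
t: 26.5
ee_pos: [530.6, -141.6, 206.8]
ee_rot: [0.706, 0.033, 0.706, -0.033]
ft_force: [0.3, 0.3, -1.5]
width: 0.354
```

>>> {"name": "step_arm", "arguments": {
  "deltas": [
    {"grip": 0.0, "dx": 0.15, "dy": 0, "dz": 0, "turn": 0},
    {"grip": 0.0, "dx": 0.1, "dy": 0, "dz": 0, "turn": 0},
    {"grip": 0.0, "dx": 0, "dy": 0, "dz": 0, "turn": 0}
  ]
}}

```text
t: 26.88
ee_pos: [531.1, -141.8, 205.3]
ee_rot: [0.707, 0.033, 0.706, -0.034]
ft_force: [-0.5, 0.2, 6.5]
width: 0.354
```

>>> {"name": "step_arm", "arguments": {
  "deltas": [
    {"grip": 0.0, "dx": -0.1, "dy": 0, "dz": 0, "turn": 0},
    {"grip": 0.0, "dx": 0, "dy": 0, "dz": 0, "turn": 0}
  ]
}}

```text
t: 27.12
ee_pos: [530.9, -141.8, 205.7]
ee_rot: [0.707, 0.033, 0.706, -0.034]
ft_force: [-0.4, -0.4, 4.1]
width: 0.353
```

```bash
python3 look.py scene d3 120 340 90 255
```

```text
{'t': 27.175, 'ee_pos': array([ 530.86703979, -141.74024336,  205.6868512 ]), 'ft_force': array([-0.58398433, -0.33116993,  4.09209911]), 'wrist_torque': array([0.1172562 , 0.10579115, 0.02845124]), 'width': 0.35825191380593197}
```

View pics/d3.png

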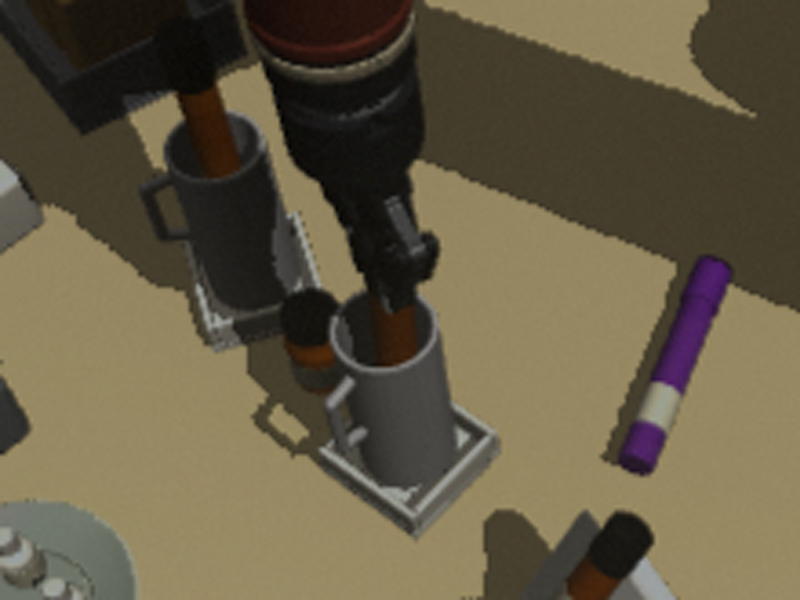

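The tube is centred in the near pot and resting on its floor, with the pot where it was. I'll ease off and release.

>>> {"name": "step_arm", "arguments": {
  "deltas": [
    {"grip": 0.0, "dx": -0.05, "dy": 0, "dz": 0, "turn": 0},
    {"grip": 0.4, "dx": 0, "dy": 0, "dz": 0, "turn": 0},
    {"grip": 0.5, "dx": 0, "dy": 0, "dz": 0, "turn": 0},
    {"grip": 0.6, "dx": 0, "dy": 0, "dz": 0, "turn": 0},
    {"grip": 0.65, "dx": 0, "dy": 0, "dz": 0, "turn": 0},
    {"grip": 0.65, "dx": 0, "dy": 0, "dz": 0, "turn": 0}
  ]
}}

```text
t: 27.92
ee_pos: [530.6, -141.6, 205.9]
ee_rot: [0.706, 0.033, 0.706, -0.033]
ft_force: [0.8, -0.5, 0.3]
width: 0.656
```

>>> {"name": "step_arm", "arguments": {
  "deltas": [
    {"grip": 0.65, "dx": -1.5, "dy": 0, "dz": 0, "turn": 0},
    {"grip": 0.65, "dx": -2.5, "dy": 0, "dz": 0, "turn": 0},
    {"grip": 0.65, "dx": -3, "dy": 0, "dz": 0, "turn": 0},
    {"grip": 0.65, "dx": -3, "dy": 0, "dz": 0, "turn": 0},
    {"grip": 0.65, "dx": -2, "dy": 0, "dz": 0, "turn": 0},
    {"grip": 0.65, "dx": 0, "dy": 0, "dz": -4, "turn": 0},
    {"grip": 0.65, "dx": 0, "dy": 3, "dz": -4, "turn": 0},
    {"grip": 0.65, "dx": 0, "dy": 4, "dz": -4, "turn": 0},
    {"grip": 0.65, "dx": 0, "dy": 4, "dz": -4, "turn": 0},
    {"grip": 0.65, "dx": 0, "dy": 4, "dz": 0, "turn": 0},
    {"grip": 0.65, "dx": 0, "dy": 4, "dz": 0, "turn": 0},
    {"grip": 0.65, "dx": 0, "dy": 0, "dz": 0, "turn": 0},
    {"grip": 0.65, "dx": 0, "dy": 0, "dz": 0, "turn": 0}
  ]
}}

```text
t: 29.55
ee_pos: [389.3, 62.4, 326.5]
ee_rot: [0.707, 0.033, 0.706, -0.033]
ft_force: [-0.5, -0.5, -0.1]
width: 0.648
```

```bash
python3 look.py scene e1 100 400 80 380;python3 look.py top e1t 110 480 60 320
```

```text
{'t': 29.6, 'ee_pos': array([389.3901351 ,  62.09570403, 326.39342167]), 'ft_force': array([ 0.12108862,  1.15169952, -0.59976489]), 'wrist_torque': array([-0.048094  , -0.0078709 , -0.07380569]), 'width': 0.6463084140102752}
{'t': 29.65, 'ee_pos': array([389.35106072,  61.91417913, 326.24944967]), 'ft_force': array([ 0.13369303, -0.15080657, -0.17330031]), 'wrist_torque': array([-0.03775403,  0.00095431, -0.00928767]), 'width': 0.6475885610023971}
```

View pics/e1.png

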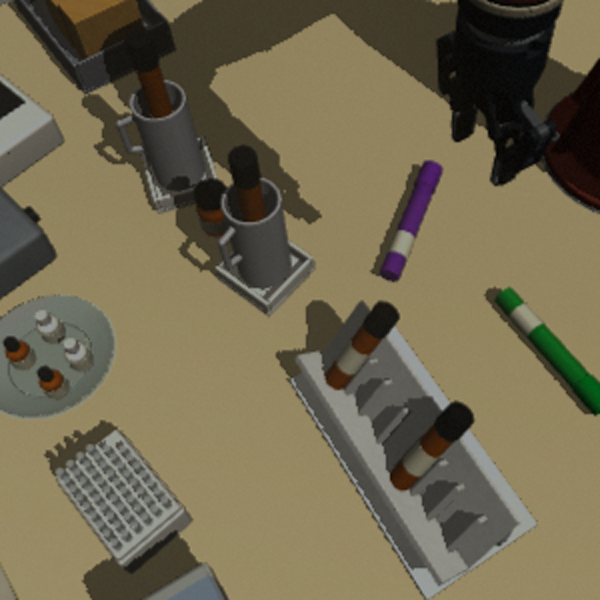

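View pics/e1t.png

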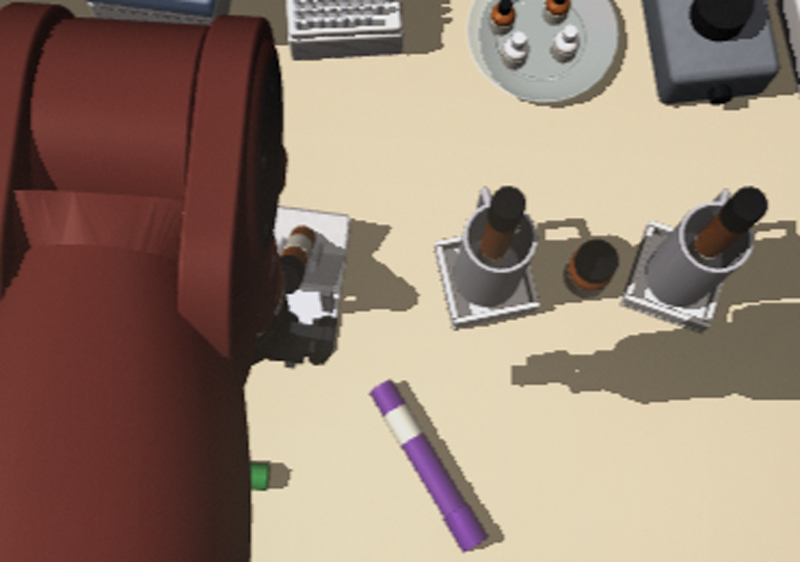

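Both tubes stand upright in the pots (near pot cap at (245,160), far pot cap at (150,45) in the scene crop). The vials, jar and pots look unmoved. I'll check the cap positions numerically, then hand in.

Run:
```python
from h import *
print(tri(crop((508,200),110,60,800/370),crop((243,157),100,80,2)))
print(tri(crop((748,203),110,60,800/370),crop((147,45),100,80,2)))
print("jar",tri(crop((598,258),110,60,800/370),crop((212,196),100,80,2)))
bot.finish_job()
```

```text
(array([ 541.05406674, -139.13274767,  249.84263636]), np.float64(6.978535669518141))
(array([ 542.35752775, -343.28572727,  257.37447201]), np.float64(10.05541531878866))
jar (array([ 545.53987771, -252.20949771,   62.73427454]), np.float64(5.272261711323907))
the job is handed in; nothing more can be done
```

Both long tubes now stand cap up, one in each steel pot. The job was handed in at about 30 s of the 70 s allowed; `finish_job` gives no verdict.

**What I did:** I gripped each tube by its cap with 20 N and pivoted it upright with its foot on the rack ledge. I then lifted it over, lowered it in steps of 4 mm or less until the force showed contact, eased off and let go.

**Setting down:** The force peaked at 5.8 N in the far pot and 6.5 N in the near one, below the roughly 7 N at which a pot starts to sink. The floors came out at about 78 mm above the bench in the far pot and 53 mm in the near one. My picture estimates from before the move were 78 mm and about 58 mm.

**Last checks:**
- **Tubes:** the caps are within about 5 mm of the pot axes. The two camera rays for the caps missed each other by 7 to 10 mm, so this check is coarse.
- **Squat jar:** it measured within about 2 mm horizontally of where it started, with a ray gap of 5 mm.
- **Vials and pots:** in the scene view they look unmoved; I did not measure them. The arm hid part of the rack in the top view.
- **Arm:** it is clear of everything, with the force reading near zero.

**What differed:** The second tube's foot slid a few millimetres along the ledge while pivoting, and the tube then hung at a slight lean of 0.05 to 0.09 rad. I allowed for that when placing it.

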